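Find the worn guide wheel and gauge the spare bushings

ROBOT

A 7-joint arm with a two-finger parallel gripper is mounted at the origin on the work surface. World frame = base frame: x ahead of the robot, y to its left, z up, the work surface at z = 0. Lengths are in m, angles in rad, forces in N, time in s.
With the tool pointing down it reaches from about 0.4 to 0.875 m from the base axis. Payload 19.3 kg.
Tool frame: the origin (TCP) lies between the finger pads; the fingertips stand ahead of it and the grasp point (between the pads) lies 8 mm behind it (bot.tip_extent is the x of the fingertips in the tool frame, in m); x points along the fingers, y is the direction in which the jaws open and shut, and the axes are right-handed (so a half turn about x gives the same grasp; the last joint's range is limited). The gripper opens to 85 mm and grips with 20 to 120 N. Pads are 22 mm wide; open, the fingers measure 114 mm over their backs; the gripper's body (76 mm by 85 mm) begins 54 mm behind the grasp point. The pads swing forward as they close: fully open they stand 13 mm farther back than shut.
Start: joints at [1.173, 0.521, -0.036, 1.599, 0.021, 1.021, -0.113], TCP at [0.201, -0.592, 0.242] pointing down, gripper open.
Joint ranges: [-2.91, 2.91], [-0.3, 2.13], [-1.5, 1.42], [0.17, 2.43], [-1.26, 4.41], [0.16, 1.93], [-2.52, 2.52]. Speed limits (rad/s): [1.89, 1.89, 2.39, 2.39, 3.01, 3.01, 3.01].

INTERFACE

Orientations are given as [roll, pitch, yaw] about the fixed x, y, z axes, in that order (R = Rz(yaw) Ry(pitch) Rx(roll)).
In Python, from workcell import observe, grab_frame, camera_info, bot, nets gives the robot as it stands.
- The arm moves only by the tool jog_arm, never from a script. Its argument "commands" is a list of rows, each a list of 6 numbers: the shift along the tool's x, y, z in mm, then the turn, a rotation vector about the tool's x, y, z in rad. A call has 1 to 20 rows; each row shifts and turns the pose as measured when the row begins, along the tool's axes as they then stand; what a row does not reach is not made up. A row lasts 1/10 s, in which the tool goes at most 50 mm and 8.59 degrees, less where a joint would pass 70% of its speed; a pose out of reach is approached as far as the arm can. A call is refused whole if a number of a shift passes 50 or a number of a turn 0.15, either way. A call with a gripper value outside its range is refused whole. "gripper" is the closure in counts, from 0 (fully open) to 255 (shut), set as the call begins (left out, the last holds). The fingers move at their own pace and stop on an object; "newtons" is the grip in N (left out, the last holds). Time passes only in rows, so rows that do not move let the fingers close. It gives the time, the measured TCP pose, the force and the opening at its end, in the units of the state.
- observe(): the state, without advancing time (a new reading comes with each control period).
- grab_frame(name): name is "scene" or "top"; returns the picture (400x640x3 uint8, red, green, blue); there is no depth.
- camera_info(name): a dict with "fov_y" (degrees; the focal length in pixels is half the picture's height over the tangent of half this angle, whatever the lens; pixels are square), "cx", "cy" (the principal point, pixels), "R" (3x3) and "t" (3): a world point X has camera coordinates R X + t. Camera axes: x right, y down, z forward; pixel columns grow to the right and rows downward; lengths in m; the calibration is good to about 2 mm. A picture is of the moment at which its call begins. camera_info takes no time and is no camera call.
- bot.job_done(): hands the job in, once; it reports no verdict.
Trained networks look in the newest picture that a camera, given by its name, has taken for a name from the list of things; names that differ only in an ending like _2 or _b are one class to them, and where a whole thing is asked for, a point or a joint stands for the part that bears it (a point fixed in the world has none). Each returns a list of dicts, best first, with "p" (0 to 1); they miss things now and then, are a little off and sometimes report something else, mostly with a low value. They report only what shows in the picture. A call takes as long as a camera call. They do not tell look-alikes from the thing itself.
- nets.find_in(camera, name): "rect" ([left, top, right, bottom] in pixels, round what is visible of it).
- nets.silhouettes(camera, name): "mask" (400x640 bool, what is visible of it) and "rect" ([left, top, right, bottom] in pixels, round what is visible of it).
- nets.pinpoint(camera, name): "location" ([column, row] in pixels: a listed point, or the origin of a listed thing).
The state is a dict: "clock": time; "qpos": joint angles; "qd": joint speeds; "joint_efforts": joint torques, N m; "position": TCP position; "tool_rot": TCP orientation; "force": force on the tool from outside, world axes, zero at the start; "moment": the same for the moment, N m; "grip_width": finger opening in m.
Only numpy, scipy, OpenCV 4.12 (cv2) and the standard library are available. Lean on these libraries where they do the work, as an engineer would, in place of code of your own. Each camera call takes 0.05 s, during which the arm holds its last target.

TASK

One of the three guide wheels on the bench has a worn bearing: rock the wheels sideways on their axles to find the one with play, rocking that one fully from side to side at least twice to be sure. Leave that wheel leaning right over to either side and throw over the out-of-service lever on its stand and no other. Then try the spare brass bushings on the gauge pin: put those that slide all the way down into the blue tray and those that stop short into the grey tray. Leave everything else where it stands.

Things in the scene. Friction and masses are not known exactly. Their poses are not given: they have to be found in the camera images.
- stand_a: Guide-wheel stand A, bolted to the bench: grey foot 100 (x) x 180 (y) x 12 mm, origin at the centre of its underside, z up. Along its own y: the wheel's centre is at y = -30 mm, x = 0, 75 mm above the bench, and a red-balled lever at y = +60 mm. A 26 mm wide aluminium post stands 26 to 38 mm to the -x side of the wheel's mid-plane and reaches 90 mm up; the upper 40 mm of the wheel is free on both sides. All three stands look alike.
- rim_a (a point): Topmost point of the wheel on stand A, midway through its 16 mm thickness, 130 mm above the bench; its x axis runs along the axle, across the wheel. It tilts with the wheel but does not spin.
- hub_a (a joint): Sideways tilt of wheel A on its axle, rad, about the stand's y through the wheel's centre: positive when the top of the wheel leans to the stand's +x. About 0 when straight. A sound bearing gives at most 0.02 either way, against a stiff spring-like resistance (over 5 N at the rim); a worn one swings almost freely (under 1 N) between stops at -0.2 and +0.2 and stays where it is left. Any of the three may be the worn one. The wheel also spins freely, which does not matter.
- lever_a (a joint): Out-of-service lever of stand A, rad: 0 leaning to the stand's -x (in service), 1.0 thrown fully over to the stand's +x (out of service). It pivots about the stand's y, 34 mm above the bench at the stand's x = 0, y = +60 mm, turns lightly and stays where it is left. A red ball, 26 mm across, sits at its end, 80 mm from the pivot: its centre is 104 mm above the bench and 38 mm to either side of the pivot at the ends of the swing, 114 mm up when upright.
- stand_b: Guide-wheel stand B, bolted to the bench: grey foot 100 (x) x 180 (y) x 12 mm, origin at the centre of its underside, z up. Along its own y: the wheel's centre is at y = -30 mm, x = 0, 75 mm above the bench, and a red-balled lever at y = +60 mm. A 26 mm wide aluminium post stands 26 to 38 mm to the -x side of the wheel's mid-plane and reaches 90 mm up; the upper 40 mm of the wheel is free on both sides. All three stands look alike.
- rim_b (a point): Topmost point of the wheel on stand B, midway through its 16 mm thickness, 130 mm above the bench; its x axis runs along the axle, across the wheel. It tilts with the wheel but does not spin.
- hub_b (a joint): Sideways tilt of wheel B on its axle, rad, about the stand's y through the wheel's centre: positive when the top of the wheel leans to the stand's +x. About 0 when straight. A sound bearing gives at most 0.02 either way, against a stiff spring-like resistance (over 5 N at the rim); a worn one swings almost freely (under 1 N) between stops at -0.2 and +0.2 and stays where it is left. Any of the three may be the worn one. The wheel also spins freely, which does not matter.
- lever_b (a joint): Out-of-service lever of stand B, rad: 0 leaning to the stand's -x (in service), 1.0 thrown fully over to the stand's +x (out of service). It pivots about the stand's y, 34 mm above the bench at the stand's x = 0, y = +60 mm, turns lightly and stays where it is left. A red ball, 26 mm across, sits at its end, 80 mm from the pivot: its centre is 104 mm above the bench and 38 mm to either side of the pivot at the ends of the swing, 114 mm up when upright.
- stand_c: Guide-wheel stand C, bolted to the bench: grey foot 100 (x) x 180 (y) x 12 mm, origin at the centre of its underside, z up. Along its own y: the wheel's centre is at y = -30 mm, x = 0, 75 mm above the bench, and a red-balled lever at y = +60 mm. A 26 mm wide aluminium post stands 26 to 38 mm to the -x side of the wheel's mid-plane and reaches 90 mm up; the upper 40 mm of the wheel is free on both sides. All three stands look alike.
- rim_c (a point): Topmost point of the wheel on stand C, midway through its 16 mm thickness, 130 mm above the bench; its x axis runs along the axle, across the wheel. It tilts with the wheel but does not spin.
- hub_c (a joint): Sideways tilt of wheel C on its axle, rad, about the stand's y through the wheel's centre: positive when the top of the wheel leans to the stand's +x. About 0 when straight. A sound bearing gives at most 0.02 either way, against a stiff spring-like resistance (over 5 N at the rim); a worn one swings almost freely (under 1 N) between stops at -0.2 and +0.2 and stays where it is left. Any of the three may be the worn one. The wheel also spins freely, which does not matter.
- lever_c (a joint): Out-of-service lever of stand C, rad: 0 leaning to the stand's -x (in service), 1.0 thrown fully over to the stand's +x (out of service). It pivots about the stand's y, 34 mm above the bench at the stand's x = 0, y = +60 mm, turns lightly and stays where it is left. A red ball, 26 mm across, sits at its end, 80 mm from the pivot: its centre is 104 mm above the bench and 38 mm to either side of the pivot at the ends of the swing, 114 mm up when upright.
- gauge: Gauge: dark steel block 60 x 60 x 25 mm, fixed, with an upright bright steel pin, 14.5 mm diameter, in the middle. Origin at the centre of its underside.
- gauge_tip (a point): Top centre of the gauge pin, 65 mm above the bench, 40 mm above the block's top face; the last 3.5 mm are chamfered.
- bush_1: Brass spare bushing, a short tube 40 mm outside diameter, 30 mm high, mouths 17 mm bore, standing on end; origin at the centre of its underside, z along the bore. Outwardly all are alike. A good one slides down the gauge pin until it sits on the block; a bad one has a narrow spot in mid-bore and stops with only about 11 mm of the pin inside, its underside about 29 mm above the block. Either kind may be this one; it may be absent.
- bush_2: Brass spare bushing, a short tube 40 mm outside diameter, 30 mm high, mouths 17 mm bore, standing on end; origin at the centre of its underside, z along the bore. Outwardly all are alike. A good one slides down the gauge pin until it sits on the block; a bad one has a narrow spot in mid-bore and stops with only about 11 mm of the pin inside, its underside about 29 mm above the block. Either kind may be this one; it may be absent.
- bush_3: Brass spare bushing, a short tube 40 mm outside diameter, 30 mm high, mouths 17 mm bore, standing on end; origin at the centre of its underside, z along the bore. Outwardly all are alike. A good one slides down the gauge pin until it sits on the block; a bad one has a narrow spot in mid-bore and stops with only about 11 mm of the pin inside, its underside about 29 mm above the block. Either kind may be this one; it may be absent.
- bush_4: Brass spare bushing, a short tube 40 mm outside diameter, 30 mm high, mouths 17 mm bore, standing on end; origin at the centre of its underside, z along the bore. Outwardly all are alike. A good one slides down the gauge pin until it sits on the block; a bad one has a narrow spot in mid-bore and stops with only about 11 mm of the pin inside, its underside about 29 mm above the block. Either kind may be this one; it may be absent.
- blue_tray: Open blue plastic tray, fixed, 150 (x) x 110 (y) x 30 mm outside, walls and floor 5 mm; origin at the centre of its underside. For good bushings.
- grey_tray: Open grey plastic tray, fixed, 150 (x) x 110 (y) x 30 mm outside, walls and floor 5 mm; origin at the centre of its underside. For rejected bushings.
- bottle: Bystander: amber jar, 52 mm diameter, 110 mm high, origin at the centre of its underside.
- cone: Bystander: copper cone, 52 mm diameter, 75 mm high, origin at the centre of its underside.
- driver: Bystander: screwdriver with black handle, 160 mm long, lying on the bench beyond the stands; origin under its middle.
Things that resemble listed ones, but are neither listed nor needed, are in the scene too. Leave any green or red look-alike of the bush_4 alone.

How it is judged:
By the outcome, as a careful person would: the job done as asked, in the order asked, and still so for the second after the job is handed in, with the robot touching nothing.
Of bush_1, bush_2, bush_3, bush_4 only 3 to 4 are there at a start; the rules pass over those that are not, and their reading is None.
At some moment in a run one of bush_1, bush_2, bush_3, bush_4 may be knocked a few centimetres aside while the robot is not near it.
Once in a run the grip may slacken for a moment while it holds something.
It also fails if it takes over 208 s, if anything falls off the work surface, if the arm or the gripper's body presses on something with over 40 N, if the wrist force passes 120 N, or if a joint passes its speed limit or range.

## Working session

There is one attempt and no reset: what is moved stays moved. The work goes in short steps, Python scripts to look and compute and a tool call to move; the robot and the scene stay as the last step left them, time stands still between calls to the robot, and variables do not carry over. Pictures are saved under pics/ and viewed, and the job is handed in when it is done.

Besides the shell and the picture viewer there is one more tool, called after "Request:" as name([rows], argument=value, ...), one row to a line, values as JSON. jog_arm: Moves the arm, as the interface text tells. Its arguments: {"type":"object","properties":{"commands":{"type":"array","items":{"type":"array","items":{"type":"number"}}},"gripper":{"type":"number"},"newtons":{"type":"number"}},"required":["commands"]}

```bash
ls -la; mkdir -p pics; python3 - <<'E'
from workcell import observe, grab_frame, camera_info, bot, nets
import cv2
print(observe()); print(bot.tip_extent)
for n in ("scene","top"):
    f=grab_frame(n); cv2.imwrite(f"pics/{n}0.png",f[:,:,::-1]); print(n,camera_info(n))
E
```

```text
total 12
drwxr-xr-x  3 agent agent 4096 Dec  7 13:55 .
drwxr-xr-x 23 root  root  4096 Dec  7 13:55 ..
drwxr-xr-x  2 agent agent 4096 Dec  7 13:55 pics
{'clock': 0.0, 'qpos': array([ 1.17277992,  0.52200871, -0.03633242,  1.60000606,  0.02120862,
        1.02111118, -0.1127593 ]), 'qd': array([ 0.00044453,  0.00030374,  0.00027177, -0.00032963, -0.00053594,
       -0.00057885, -0.00035832]), 'joint_efforts': array([-3.85971396e-05, -9.27108622e+01,  1.97938442e+00, -3.69921756e+01,
        1.77041598e-02,  8.24089773e-03,  3.47762565e-06]), 'position': array([ 0.20109479, -0.59141638,  0.24172968]), 'tool_rot': array([-1.49454451,  1.56964834,  1.9749041 ]), 'force': array([-0.36580862, -0.2608196 , -0.25765413]), 'moment': array([-0.05347031, -0.03924253,  0.00206171]), 'grip_width': 0.0853302555859526}
0.011
scene {'fov_y': 45.10433957359464, 'cx': 325.01004291167953, 'cy': 205.9014045678256, 'R': array([[-0.55125613,  0.8342251 , -0.01360763],
       [ 0.69020206,  0.44680103, -0.56920116],
       [-0.46876199, -0.32316764, -0.82208568]]), 't': array([ 0.31115746, -0.33451631,  1.92387218])}
top {'fov_y': 48.652727637887, 'cx': 314.9880836372734, 'cy': 192.28526646248747, 'R': array([[ 0.02627641, -0.99937163,  0.02378866],
       [-0.98984797, -0.02933637, -0.1390697 ],
       [ 0.13968019, -0.0198929 , -0.98999683]]), 't': array([-0.03407215,  0.57141437,  1.14852695])}
```

View pics/scene0.png

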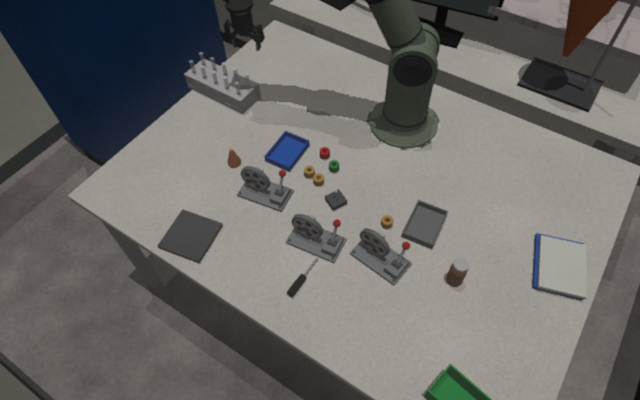

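View pics/top0.png

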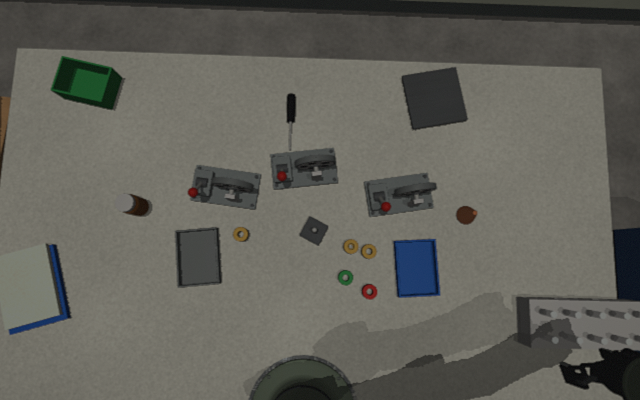

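```bash
cat > h.py <<'E'
import numpy as np, cv2
from workcell import observe, grab_frame, camera_info, bot, nets
C={n:camera_info(n) for n in("scene","top")}
def f(n): return 200/np.tan(np.radians(C[n]["fov_y"])/2)
def proj(n,X):
    c=C[n]; p=np.asarray(X,float)@c["R"].T+c["t"]; return np.stack([f(n)*p[...,0]/p[...,2]+c["cx"],f(n)*p[...,1]/p[...,2]+c["cy"]],-1)
def ray(n,uv):
    c=C[n]; d=c["R"].T@np.array([(uv[0]-c["cx"])/f(n),(uv[1]-c["cy"])/f(n),1]); return -c["R"].T@c["t"],d
def onz(n,uv,z):
    o,d=ray(n,uv); return o+d*(z-o[2])/d[2]
def tri(uv1,uv2):
    A=[];b=[]
    for n,uv in(("top",uv1),("scene",uv2)):
        o,d=ray(n,uv); d=d/np.linalg.norm(d); P=np.eye(3)-np.outer(d,d); A.append(P);b.append(P@o)
    return np.linalg.lstsq(np.vstack(A),np.hstack(b),rcond=None)[0]
def shot(n,name,box=None,k=1):
    im=grab_frame(n)[:,:,::-1].copy()
    if box is not None:
        l,t,r,b=box; im=im[t:b,l:r]
    im=cv2.resize(im,None,fx=k,fy=k,interpolation=cv2.INTER_CUBIC); cv2.imwrite("pics/"+name,im)
E
python3 - <<'E'
from h import *
np.set_printoptions(precision=4,suppress=True)
Z={"stand_a":0,"rim_a":.13,"gauge":0,"gauge_tip":.065,"bush_1":0,"blue_tray":0,"grey_tray":0,"bottle":0,"cone":0,"driver":0}
for nm,z in Z.items():
    for c in("top","scene"):
        for d in nets.pinpoint(c,nm): 
            if d["p"]>.2: print(nm,c,round(d["p"],2),np.round(d["location"],1),onz(c,d["location"],z)[:2])
shot("top","t1.png",(170,130,460,310),2.7)
print(observe()["clock"])
E
```

```text
stand_a top 0.88 [308.5 167.1] [0.6485 0.0011]
stand_a top 0.63 [399.5 198.3] [ 0.5679 -0.2548]
stand_a top 0.63 [227.9 188.2] [0.5821 0.2226]
stand_a scene 0.66 [267.4 194.7] [ 0.5802 -0.2375]
stand_a scene 0.58 [314.1 241.2] [0.6487 0.0118]
stand_a scene 0.56 [381.5 261. ] [0.5908 0.2381]
rim_a top 0.84 [419.7 184.8] [ 0.5862 -0.2778]
rim_a top 0.84 [232.  180.4] [0.5832 0.1903]
rim_a top 0.79 [315.1 158.5] [ 0.6451 -0.0143]
rim_a scene 0.97 [303.3 215.5] [ 0.6507 -0.023 ]
rim_a scene 0.9 [373.4 234.9] [0.5923 0.1982]
rim_a scene 0.83 [256.2 166.5] [ 0.5739 -0.2718]
gauge top 0.57 [227. 185.] [0.591  0.2255]
gauge top 0.56 [314.3 233.7] [ 0.4631 -0.02  ]
gauge scene 0.63 [338.8 199.5] [ 0.4588 -0.011 ]
gauge_tip top 0.89 [314.4 229.7] [ 0.4704 -0.0186]
gauge_tip top 0.63 [310.8 227.8] [ 0.4751 -0.0092]
gauge_tip scene 0.65 [335.3 188.1] [ 0.4641 -0.0227]
gauge_tip scene 0.63 [233.8 162.7] [ 0.5662 -0.3908]
gauge_tip scene 0.48 [308.7 173.3] [ 0.4602 -0.1368]
bush_1 top 0.74 [342.9 275.5] [ 0.3523 -0.1006]
bush_1 top 0.63 [370.5 287.5] [ 0.3222 -0.1759]
bush_1 top 0.59 [348.2 245.2]
[... 395 characters left out ...]
0.3816 -0.3066]
blue_tray top 0.6 [365.3 248.9] [ 0.4255 -0.1607]
blue_tray scene 0.83 [286.7 155.1] [ 0.3916 -0.2891]
blue_tray scene 0.51 [315.7 241.8] [0.6477 0.0176]
grey_tray top 0.68 [200.5 257.3] [0.391  0.2863]
grey_tray scene 0.59 [424.6 225.3] [0.3909 0.2933]
bottle top 0.83 [142.7 208.5] [0.519  0.4519]
bottle top 0.28 [312.7 229.9] [ 0.4734 -0.0154]
bottle scene 0.83 [453.6 278.6] [0.5209 0.4611]
cone top 0.52 [465.4 216.6] [ 0.522  -0.4389]
cone scene 0.49 [234.3 161.3] [ 0.5238 -0.4377]
driver top 0.65 [289.9 125.4] [0.7672 0.0573]
driver top 0.55 [232.1 181.8] [0.6004 0.2119]
driver scene 0.74 [316.6 242.9] [0.6495 0.0225]
driver scene 0.72 [288.5 152.8] [ 0.3785 -0.2901]
1.15
```

View pics/t1.png

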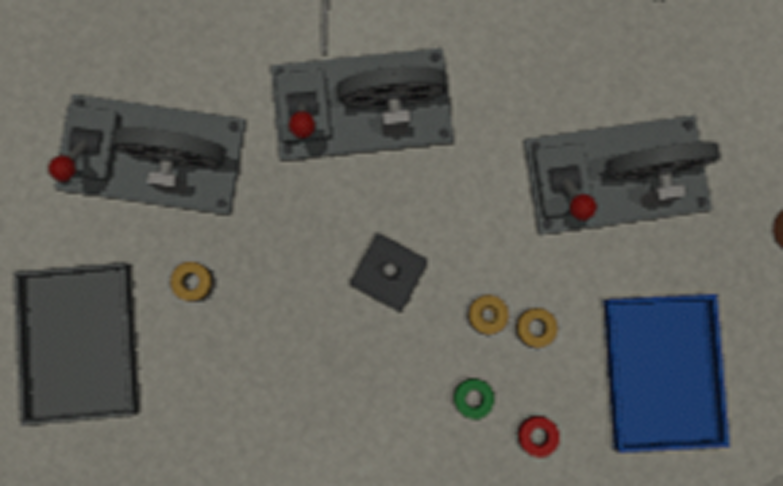

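```bash
cat >> h.py <<'E'
from scipy.optimize import least_squares
def hullcen(pts):
    h=cv2.convexHull(np.asarray(pts,np.float32).reshape(-1,1,2)); m=cv2.moments(h); return np.array([m["m10"]/m["m00"],m["m01"]/m["m00"]])
a_=np.linspace(0,2*np.pi,60)
def cyl(x,y,z,r=.02,h=.03): return np.concatenate([np.c_[x+r*np.cos(a_),y+r*np.sin(a_),0*a_+zz] for zz in(z,z+h)])
def blobs(im,lo,hi,amin=12):
    hsv=cv2.cvtColor(im,cv2.COLOR_RGB2HSV); m=cv2.inRange(hsv,np.array(lo),np.array(hi))
    m=cv2.morphologyEx(m,cv2.MORPH_CLOSE,np.ones((3,3)))
    out=[]
    for c in cv2.findContours(m,cv2.RETR_EXTERNAL,cv2.CHAIN_APPROX_NONE)[0]:
        l,t,w,h=cv2.boundingRect(c)
        k=np.zeros(m.shape,np.uint8); cv2.drawContours(k,[c],-1,1,-1); ys,xs=np.nonzero(k)
        if len(xs)>=amin: out.append((np.array([xs.mean(),ys.mean()]),len(xs),(l,t,w,h)))
    return out
BR=((15,110,60),(28,255,255))
def bushes(n,im=None,z=0):
    im=grab_frame(n) if im is None else im
    r=[]
    for c,a,b in blobs(im,*BR):
        if a>300: continue
        g=onz(n,c,z+.015)[:2]
        s=least_squares(lambda p:hullcen(proj(n,cyl(p[0],p[1],z)))-c,g).x
        r.append((c.round(1),a,s.round(4)))
    return r
E
python3 - <<'E'
from h import *
np.set_printoptions(precision=4,suppress=True)
I={n:grab_frame(n) for n in C}
for n in C:
    for b in bushes(n,I[n]): print(n,*b)
    for lo,hi in (((0,150,60),(6,255,255)),((174,150,60),(180,255,255))):
        for b in blobs(I[n],lo,hi,8): print("red",n,b)
Cr={"L":[(75,96),(243,118),(231,214),(55,190)],"M":[(271,66),(441,49),(454,142),(280,160)],"R":[(525,139),(694,116),(711,210),(540,235)]}
W=np.array([[.05,.09],[.05,-.09],[-.05,-.09],[-.05,.09]])
for k,v in Cr.items():
    P=np.array([onz("top",np.array(p)/2.7+[170,130],.012)[:2] for p in v])
    def res(p):
        c,s=np.cos(p[2]),np.sin(p[2]); return ((W@np.array([[c,s],[-s,c]])+p[:2])-P).ravel()
    q=least_squares(res,[*P.mean(0),0]); c,s=np.cos(q.x[2]),np.sin(q.x[2])
    print(k,q.x,np.abs(q.fun).max(),"rim",q.x[:2]+[.03*s,-.03*c],"ball0",q.x[:2]+np.array([[c,-s],[s,c]])@[-.038,.06], "ball1",q.x[:2]+np.array([[c,-s],[s,c]])@[.038,.06])
P=np.array([onz("top",np.array(p)/2.7+[170,130],.025)[:2] for p in [(377,234),(427,263),(400,311),(350,281)]]);print("gauge",P,P.mean(0))
for k,v in {"grey":[(15,270),(130,263),(138,412),(23,424)],"blue":[(604,300),(718,295),(728,446),(616,450)]}.items():
    P=np.array([onz("top",np.array(p)/2.7+[170,130],.03)[:2] for p in v]);print(k,P.round(3).tolist(),P.mean(0))
E
```

```text
scene [386.8 220.9] 99 [0.4548 0.1799]
scene [313.5 175. ] 175 [ 0.4254 -0.1419]
red scene (array([405.5714, 245.1786]), 28, (403, 243, 6, 6))
red scene (array([336.4074, 222.7407]), 27, (334, 220, 6, 6))
red scene (array([281.9091, 172.9091]), 22, (280, 171, 5, 5))
red scene (array([324.0741, 151.1481]), 54, (320, 148, 9, 7))
top [368.5 250.9] 165 [ 0.4201 -0.167 ]
top [350.5 246. ] 162 [ 0.4319 -0.1181]
top [240.3 233.7] 166 [0.4568 0.1796]
red top (array([369.0599, 291.1257]), 167, (362, 284, 15, 15))
red top (array([385.5714, 206.0952]), 63, (382, 202, 9, 9))
red top (array([192.3051, 191.7797]), 59, (188, 188, 9, 9))
red top (array([281.3846, 175.7538]), 65, (277, 171, 9, 10))
L [ 0.5832  0.2259 -0.1061] 0.0036213908462321975 rim [0.58   0.1961] ball0 [0.5518 0.2896] ball1 [0.6273 0.2816]
M [0.6418 0.0136 0.1366] 0.0020874315565357487 rim [ 0.6458 -0.0161] ball0 [0.5959 0.0679] ball1 [0.6712 0.0782]
R [ 0.5763 -0.2503  0.169 ] 0.0016248606355345474 rim [ 0.5813 -0.2799] ball0 [ 0.5287 -0.1975] ball1 [ 0.6036 -0.1848]
gauge [[ 0.5074 -0.0057]
 [ 0.4798 -0.0564]
 [ 0.4316 -0.0306]
 [ 0.4598  0.0198]] [ 0.4697 -0.0182]
grey [[0.461, 0.35], [0.471, 0.237], [0.327, 0.222], [0.313, 0.332]] [0.3933 0.2851]
blue [[0.448, -0.233], [0.456, -0.347], [0.309, -0.355], [0.302, -0.245]] [ 0.3787 -0.2948]
```

```bash
cat >> h.py <<'E'
from scipy.spatial.transform import Rotation as Ro
def Rt(s): return Ro.from_euler("xyz",s["tool_rot"])
def st():
    s=observe(); R=Rt(s).as_matrix(); print("t",round(s["clock"],2),"pos",s["position"].round(4),"th",round(np.arctan2(R[1,1],R[0,1]),3),"down",(-R[2,0]).round(4),"F",s["force"].round(2),"w",round(s["grip_width"],4),"q",s["qpos"].round(2)); return s
def plan(x=None,y=None,z=None,th=None):
    s=st(); R=Rt(s); M=R.as_matrix(); cur=np.arctan2(M[1,1],M[0,1])
    p=s["position"]; tgt=np.array([p[0] if x is None else x,p[1] if y is None else y,p[2] if z is None else z])
    if th is None: th=cur
    d=(th-cur+np.pi/2)%np.pi-np.pi/2
    t=cur+d; N=np.array([[0,np.cos(t),np.sin(t)],[0,np.sin(t),-np.cos(t)],[-1,0,0]])
    rv=(R.inv()*Ro.from_matrix(N)).as_rotvec()
    print("turn",rv.round(4)); 
    print("shift now-frame",(M.T@(tgt-p)*1000).round(1)," after-turn",(N.T@(tgt-p)*1000).round(1),"dist",round(np.linalg.norm(tgt-p)*1000))
E
python3 - <<'E'
from h import *
for a,b in(((192.3,191.8),(405.6,245.2)),((281.4,175.75),(336.4,222.7)),((385.6,206.1),(281.9,172.9))): print(tri(a,b).round(4))
for a,b in(((232,180.4),(373.4,234.9)),((315.1,158.5),(303.3,215.5)),((419.7,184.8),(256.2,166.5))): print(tri(a,b).round(4))
plan(.583,-.279,.242,.169)
E
```

```text
[0.5553 0.2933 0.1031]
[0.6029 0.0702 0.1046]
[ 0.533  -0.1969  0.1031]
[0.5849 0.1937 0.1158]
[ 0.6479 -0.0188  0.1288]
[ 0.5819 -0.27    0.1416]
t 1.25 pos [ 0.2012 -0.5917  0.2423] th -1.243 down 1.0 F [ 0.72 -1.06  0.78] w 0.0854 q [ 1.17  0.52 -0.04  1.6   0.02  1.02 -0.11]
turn [-1.4119 -0.     -0.    ]
shift now-frame [ 3.000e-01 -1.731e+02 -4.621e+02]  after-turn [ 3.000e-01  4.289e+02 -2.440e+02] dist 494
```

Request:
jog_arm([
  [0,0,0,-0.14,0,0],
  [0,0,0,-0.14,0,0],
  [0,0,0,-0.14,0,0],
  [0,0,0,-0.14,0,0],
  [0,0,0,-0.14,0,0],
  [0,0,0,-0.14,0,0],
  [0,0,0,-0.14,0,0],
  [0,0,0,-0.14,0,0],
  [0,0,0,-0.14,0,0],
  [0,0,0,-0.14,0,0],
  [0,40,-23,0,0,0],
  [0,40,-23,0,0,0],
  [0,40,-23,0,0,0],
  [0,40,-23,0,0,0],
  [0,40,-23,0,0,0],
  [0,40,-23,0,0,0],
  [0,40,-23,0,0,0],
  [0,40,-23,0,0,0],
  [0,40,-23,0,0,0],
], gripper=150)

```text
clock: 3.15
position: [0.5134, -0.3091, 0.2414]
tool_rot: [-0.591, 1.567, -1.957]
force: [0.2, -1.9, 0.3]
grip_width: 0.0351
```

```bash
python3 - <<'E'
from h import *
plan(.583,-.279,.242,.169)
E
```

```text
t 3.15 pos [ 0.5134 -0.3091  0.2414] th 0.205 down 1.0 F [ 0.19 -1.95  0.28] w 0.0351 q [ 0.76  0.51 -0.46  1.66  0.26  1.03  0.42]
turn [0.0356 0.0034 0.0022]
shift now-frame [ -0.8  74.2 -15.4]  after-turn [ -0.6  73.6 -18. ] dist 76
```

Request:
jog_arm([
  [0,37,-8,0.035,0,0],
  [0,32,-8,0,0,0],
  [0,5,-1,0,0,0],
  [0,0,0,0,0,0],
])

```text
clock: 3.55
position: [0.59, -0.27, 0.2411]
tool_rot: [-0.068, 1.569, -1.462]
force: [-1.0, -1.1, 0.8]
grip_width: 0.035
```

```bash
python3 - <<'E'
from h import *
plan(.583,-.279,.124,.169)
shot("top","t2.png",(300,130,480,270),4)
shot("scene","s2.png",(200,100,360,220),4)
E
```

```text
t 3.55 pos [ 0.59   -0.27    0.2411] th 0.177 down 1.0 F [-1.02 -1.14  0.76] w 0.035 q [ 0.62  0.59 -0.45  1.52  0.28  1.09  0.29]
turn [0.0078 0.0015 0.0001]
shift now-frame [117.1  -8.5   7.5]  after-turn [117.1  -8.5   7.7] dist 118
```

View pics/s2.png

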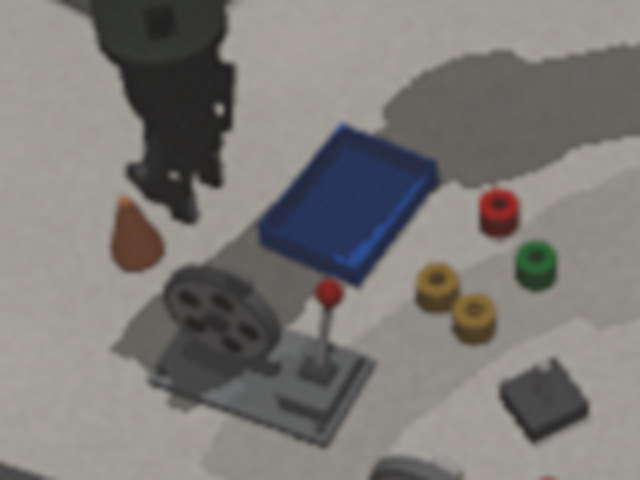

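Request:
jog_arm([
  [0,-7,7,0,0,0],
  [30,0,0,0,0,0],
  [30,0,0,0,0,0],
  [25,0,0,0,0,0],
  [0,0,0,0,0,0],
])

```text
clock: 4.15
position: [0.5771, -0.2883, 0.1558]
tool_rot: [-0.078, 1.564, -1.482]
force: [0.5, 0.6, 0.3]
grip_width: 0.035
```

```bash
python3 - <<'E'
from h import *
plan(.583,-.279,.124,.169)
shot("top","t3.png",(340,130,480,240),5)
shot("scene","s3.png",(210,130,310,210),6)
E
```

```text
t 4.15 pos [ 0.5771 -0.2883  0.1558] th 0.167 down 1.0 F [0.48 0.58 0.35] w 0.035 q [ 0.64  0.67 -0.42  1.61  0.33  0.93  0.27]
turn [-0.0025  0.0065  0.0005]
shift now-frame [31.8  7.4 -8.4]  after-turn [31.8  7.4 -8.2] dist 34
```

View pics/s3.png

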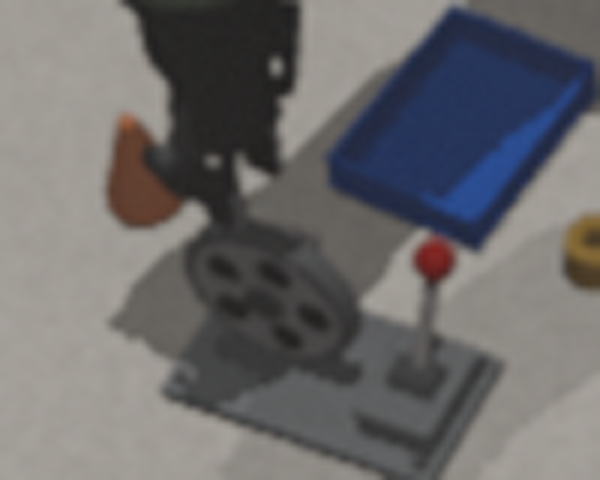

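View pics/t3.png

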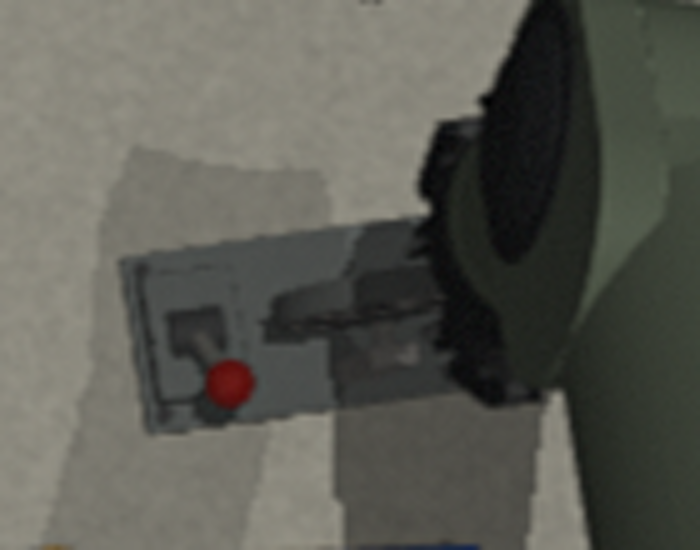

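Request:
jog_arm([
  [0,7.5,-8.5,0,0,0],
  [0,0,0,0,0,0],
  [15,0,0,0,0,0],
  [13,0,0,0,0,0],
  [0,0,0,0,0,0],
])

```text
clock: 4.75
position: [0.5873, -0.2795, 0.1343]
tool_rot: [0.607, 1.555, -0.798]
force: [-0.9, -0.6, 0.4]
grip_width: 0.0351
```

```bash
python3 - <<'E'
from h import *
plan(.583,-.279,.124,.169)
E
```

```text
t 4.75 pos [ 0.5873 -0.2795  0.1343] th 0.166 down 0.9999 F [-0.92 -0.6   0.42] w 0.0351 q [ 0.61  0.7  -0.41  1.62  0.35  0.88  0.24]
turn [-0.003   0.0126 -0.0087]
shift now-frame [10.2 -4.3 -1.3]  after-turn [10.3 -4.2 -1.2] dist 11
```

Request:
jog_arm([
  [10,-4,0,0,0.012,-0.008],
  [2,0,0,0,0,0],
  [0,0,0,0,0,0],
])

```text
clock: 5.05
position: [0.5829, -0.2803, 0.1206]
tool_rot: [-2.426, 1.569, 2.452]
force: [-0.2, -0.2, 0.2]
grip_width: 0.0351
```

Request:
jog_arm([
  [0,4,0,0,0,0],
  [0,4,0,0,0,0],
  [0,1,0,0,0,0],
])

```text
clock: 5.35
position: [0.5927, -0.2789, 0.1211]
tool_rot: [-2.839, 1.57, 2.039]
force: [-0.2, 0.5, 0.2]
grip_width: 0.0352
```

Request:
jog_arm([
  [0,3,0,0,0,0],
  [0,1,0,0,0,0],
])

```text
clock: 5.55
position: [0.5956, -0.2788, 0.1213]
tool_rot: [-1.729, 1.567, -3.135]
force: [-10.3, -1.0, 6.0]
grip_width: 0.0353
```

Request:
jog_arm([
  [0,-9,0,0,0,0],
  [0,-9,0,0,0,0],
  [0,0,0,0,0,0],
])

```text
clock: 5.85
position: [0.5768, -0.2819, 0.1215]
tool_rot: [-1.643, 1.567, -3.049]
force: [-0.1, -1.1, 0.9]
grip_width: 0.035
```

Request:
jog_arm([
  [0,-3,0,0,0,0],
  [0,-1,0,0,0,0],
])

```text
clock: 6.05
position: [0.574, -0.2822, 0.1221]
tool_rot: [0.687, 1.571, -0.718]
force: [6.7, 1.3, -4.3]
grip_width: 0.0353
```

Request:
jog_arm([
  [0,5,0,0,0,0],
  [0,5,0,0,0,0],
  [-20,0,0,0,0,0],
  [-20,0,0,0,0,0],
  [-10,0,0,0,0,0],
  [0,0,0,0,0,0],
])

```text
clock: 6.65
position: [0.5856, -0.2797, 0.1731]
tool_rot: [-2.538, 1.57, 2.341]
force: [-0.1, 0.4, -1.7]
grip_width: 0.0353
```

```bash
python3 - <<'E'
from h import *
plan(.647,-.016,.175,.137)
E
```

```text
t 6.65 pos [ 0.5856 -0.2797  0.1731] th 0.167 down 1.0 F [-0.1   0.35 -1.7 ] w 0.0353 q [ 0.63  0.66 -0.43  1.58  0.31  0.97  0.27]
turn [ 0.0296 -0.001   0.0007]
shift now-frame [  -1.8  104.3 -249.9]  after-turn [  -1.9   96.9 -252.8] dist 271
```

Request:
jog_arm([
  [0,16,-42,0.03,0,0],
  [0,16,-42,0,0,0],
  [0,16,-42,0,0,0],
  [0,16,-42,0,0,0],
  [0,16,-42,0,0,0],
  [0,16,-42,0,0,0],
  [0,0,0,0,0,0],
])

```text
clock: 7.35
position: [0.6461, -0.009, 0.1667]
tool_rot: [-1.845, 1.565, 2.998]
force: [-0.6, 0.1, -0.1]
grip_width: 0.0352
```

```bash
python3 - <<'E'
from h import *
plan(.647,-.016,.121,.137)
E
```

```text
t 7.35 pos [ 0.6461 -0.009   0.1667] th 0.13 down 1.0 F [-0.6   0.08 -0.12] w 0.0352 q [ 0.2   0.67 -0.43  1.59  0.32  0.96 -0.2 ]
turn [-0.0067 -0.0016  0.0056]
shift now-frame [45.6  0.3  7.1]  after-turn [45.7 -0.   7. ] dist 46
```

Request:
jog_arm([
  [0,0,7,-0.006,0,0.005],
  [15,0,0,0,0,0],
  [10,0,0,0,0,0],
  [0,0,0,0,0,0],
])

```text
clock: 7.75
position: [0.646, -0.0186, 0.1372]
tool_rot: [-1.826, 1.568, 3.022]
force: [-0.3, -0.3, -0.4]
grip_width: 0.035
```

```bash
python3 - <<'E'
from h import *
plan(.647,-.016,.121,.137)
E
```

```text
t 7.75 pos [ 0.646  -0.0186  0.1372] th 0.136 down 1.0 F [-0.33 -0.31 -0.41] w 0.035 q [ 0.21  0.7  -0.42  1.61  0.34  0.91 -0.2 ]
turn [-0.0008 -0.0008  0.0031]
shift now-frame [16.2  1.4 -2.4]  after-turn [16.2  1.4 -2.4] dist 16
```

Request:
jog_arm([
  [8,1,-1,0,0,0.003],
  [8,0,0,0,0,0],
  [0,0,0,0,0,0],
])

```text
clock: 8.05
position: [0.6465, -0.0193, 0.1192]
tool_rot: [-2.143, 1.57, 2.703]
force: [-0.2, -0.6, 0.2]
grip_width: 0.0354
```

Request:
jog_arm([
  [0,4,0,0,0,0],
  [0,4,0,0,0,0],
  [0,1,0,0,0,0],
])

```text
clock: 8.35
position: [0.6564, -0.0181, 0.1196]
tool_rot: [-2.879, 1.57, 1.967]
force: [0.1, 0.4, -0.2]
grip_width: 0.0351
```

Request:
jog_arm([
  [0,3,0,0,0,0],
  [0,1,0,0,0,0],
])

```text
clock: 8.55
position: [0.6604, -0.0175, 0.1199]
tool_rot: [-1.807, 1.57, 3.039]
force: [-7.9, -1.8, 3.1]
grip_width: 0.0352
```

Request:
jog_arm([
  [0,-9,0,0,0,0],
  [0,-8,0,0,0,0],
  [0,0,0,0,0,0],
])

```text
clock: 8.85
position: [0.6423, -0.0198, 0.1201]
tool_rot: [-2.043, 1.57, 2.803]
force: [0.4, -0.3, 0.4]
grip_width: 0.0354
```

Request:
jog_arm([
  [0,-3,0,0,0,0],
  [0,-1,0,0,0,0],
])

```text
clock: 9.05
position: [0.6391, -0.0202, 0.1207]
tool_rot: [1.732, 1.568, 0.295]
force: [8.2, 1.0, -6.3]
grip_width: 0.035
```

Request:
jog_arm([
  [0,5,0,0,0,0],
  [0,5,0,0,0,0],
  [-20,0,0,0,0,0],
  [-20,0,0,0,0,0],
  [-10,0,0,0,0,0],
  [0,0,0,0,0,0],
])

```text
clock: 9.65
position: [0.6501, -0.0186, 0.1716]
tool_rot: [2.386, 1.569, 0.949]
force: [1.2, -0.3, 0.4]
grip_width: 0.0349
```

```bash
python3 - <<'E'
from h import *
plan(.583,.194,.17,-.106)
E
```

```text
t 9.65 pos [ 0.6501 -0.0186  0.1716] th 0.134 down 1.0 F [ 1.16 -0.27  0.36] w 0.0349 q [ 0.21  0.67 -0.43  1.58  0.32  0.97 -0.18]
turn [ 0.24   -0.0011 -0.0008]
shift now-frame [   1.8  -38.1 -219.6]  after-turn [   1.6  -89.2 -204.3] dist 223
```

Request:
jog_arm([
  [0,0,0,0.12,0,0],
  [0,0,0,0.12,0,0],
  [0,-18,-41,0,0,0],
  [0,-18,-41,0,0,0],
  [0,-18,-41,0,0,0],
  [0,-17,-40,0,0,0],
  [0,-14,-33,0,0,0],
  [0,0,0,0,0,0],
])

```text
clock: 10.45
position: [0.585, 0.1909, 0.1645]
tool_rot: [-1.315, 1.566, -3.006]
force: [-1.1, 0.0, 0.0]
grip_width: 0.0353
```

```bash
python3 - <<'E'
from h import *
plan(.583,.194,.119,-.106)
E
```

```text
t 10.45 pos [0.585  0.1909 0.1645] th -0.121 down 1.0 F [-1.08  0.04  0.04] w 0.0353 q [-0.15  0.62 -0.38  1.68  0.28  0.9  -0.76]
turn [-0.0145  0.0013  0.0051]
shift now-frame [45.5 -2.1 -2.9]  after-turn [45.5 -2.3 -2.8] dist 46
```

Request:
jog_arm([
  [15,-2,-2,-0.014,0,0.005],
  [12,0,0,0,0,0],
  [0,0,0,0,0,0],
  [12,0,0,0,0,0],
  [6,0,0,0,0,0],
  [0,0,0,0,0,0],
])

```text
clock: 11.05
position: [0.5831, 0.1918, 0.1147]
tool_rot: [-0.597, 1.567, -2.275]
force: [0.1, 0.5, 0.0]
grip_width: 0.0353
```

Request:
jog_arm([
  [0,4,0,0,0,0],
  [0,4,0,0,0,0],
  [0,1,0,0,0,0],
])

```text
clock: 11.35
position: [0.5932, 0.1903, 0.1151]
tool_rot: [-0.504, 1.567, -2.183]
force: [-1.1, 0.6, -0.2]
grip_width: 0.0356
```

Request:
jog_arm([
  [0,3,0,0,0,0],
  [0,1,0,0,0,0],
])

```text
clock: 11.55
position: [0.5977, 0.1899, 0.1156]
tool_rot: [-0.441, 1.568, -2.12]
force: [-1.6, -0.1, 0.3]
grip_width: 0.0354
```

Request:
jog_arm([
  [0,3,0,0,0,0],
  [0,1,0,0,0,0],
])

```text
clock: 11.75
position: [0.5985, 0.1899, 0.1152]
tool_rot: [-1.031, 1.561, -2.709]
force: [-10.7, -1.2, 9.8]
grip_width: 0.0352
```

Request:
jog_arm([
  [0,2,0,0,0,0],
  [0,1,0,0,0,0],
])

```text
clock: 11.95
position: [0.5984, 0.19, 0.1151]
tool_rot: [-1.123, 1.555, -2.799]
force: [-8.6, -1.2, 6.6]
grip_width: 0.0349
```

Request:
jog_arm([
  [0,2,0,0,0,0],
  [0,0,0,0,0,0],
])

```text
clock: 12.15
position: [0.598, 0.1901, 0.1151]
tool_rot: [-1.154, 1.55, -2.829]
force: [-1.8, -0.6, 2.1]
grip_width: 0.0352
```

```bash
python3 - <<'E'
from h import *
plan(.583,.192,.118,-.106)
shot("scene","s4.png",(330,190,430,290),6)
E
```

```text
t 12.15 pos [0.598  0.1901 0.1151] th -0.105 down 0.9998 F [-1.84 -0.63  2.08] w 0.0352 q [-0.16  0.71 -0.36  1.66  0.31  0.85 -0.76]
turn [0.001  0.0084 0.019 ]
shift now-frame [ -2.6 -15.2  -0.3]  after-turn [ -2.9 -15.1  -0.3] dist 15
```

View pics/s4.png

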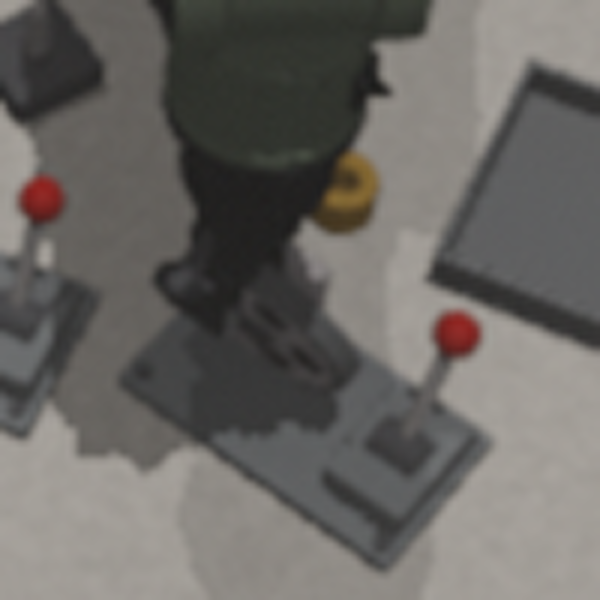

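Request:
jog_arm([
  [-3,-8,0,0,0.008,0.019],
  [0,-8,0,0,0,0],
  [0,0,0,0,0,0],
])

```text
clock: 12.5
position: [0.5824, 0.1919, 0.1185]
tool_rot: [1.715, 1.569, 0.039]
force: [1.0, 0.8, 0.4]
grip_width: 0.0351
```

Request:
jog_arm([
  [0,-4,0,0,0,0],
  [0,-4,0,0,0,0],
])

```text
clock: 12.7
position: [0.5751, 0.1927, 0.1186]
tool_rot: [1.725, 1.568, 0.049]
force: [0.6, 0.7, 1.3]
grip_width: 0.0352
```

Request:
jog_arm([
  [0,-3,0,0,0,0],
  [0,-1,0,0,0,0],
])

```text
clock: 12.9
position: [0.5709, 0.1932, 0.1186]
tool_rot: [1.733, 1.568, 0.056]
force: [0.4, 0.3, 0.6]
grip_width: 0.0354
```

Request:
jog_arm([
  [0,-3,0,0,0,0],
  [0,-1,0,0,0,0],
])

```text
clock: 13.1
position: [0.5669, 0.1937, 0.1186]
tool_rot: [1.751, 1.568, 0.074]
force: [1.2, -0.0, 0.8]
grip_width: 0.0353
```

Request:
jog_arm([
  [0,-3,0,0,0,0],
  [0,-1,0,0,0,0],
])

```text
clock: 13.3
position: [0.5648, 0.194, 0.1191]
tool_rot: [1.841, 1.563, 0.164]
force: [11.5, 1.1, -4.7]
grip_width: 0.0353
```

Request:
jog_arm([
  [0,-3,0,0,0,0],
  [0,0,0,0,0,0],
])

```text
clock: 13.5
position: [0.5653, 0.194, 0.1198]
tool_rot: [1.87, 1.556, 0.192]
force: [2.6, -0.5, -0.9]
grip_width: 0.0353
```

```bash
python3 - <<'E'
from h import *
plan(.5817,.193,.119,-.106)
E
```

```text
t 13.5 pos [0.5653 0.194  0.1198] th -0.108 down 0.9999 F [ 2.57 -0.5  -0.93] w 0.0353 q [-0.18  0.64 -0.36  1.77  0.32  0.77 -0.81]
turn [-0.0017 -0.0043 -0.0141]
shift now-frame [ 1.  16.4 -0.8]  after-turn [ 0.8 16.4 -0.8] dist 16
```

Request:
jog_arm([
  [0,8,0,0,-0.004,-0.014],
  [0,8,0,0,0,0],
  [0,5,0,0,0,0],
  [0,5,0,0,0,0],
  [0,4,0,0,0,0],
  [0,0,0,0,0,0],
])

```text
clock: 14.1
position: [0.5954, 0.1907, 0.1193]
tool_rot: [-1.475, 1.569, 3.13]
force: [-0.2, 0.1, -0.2]
grip_width: 0.0355
```

Request:
jog_arm([
  [0,3,0,0,0,0],
  [0,1,0,0,0,0],
])

```text
clock: 14.3
position: [0.5988, 0.1903, 0.1191]
tool_rot: [-1.39, 1.568, -3.068]
force: [-5.2, 0.0, 3.6]
grip_width: 0.035
```

Request:
jog_arm([
  [0,2,0,0,0,0],
  [0,0,0,0,0,0],
])

```text
clock: 14.5
position: [0.5988, 0.1904, 0.1189]
tool_rot: [-1.313, 1.564, -2.99]
force: [-3.0, 0.6, 3.2]
grip_width: 0.0351
```

Request:
jog_arm([
  [0,3,0,0,0,0],
])

```text
clock: 14.6
position: [0.6, 0.1904, 0.1188]
tool_rot: [-1.306, 1.561, -2.982]
force: [-20.4, 0.2, 10.6]
grip_width: 0.0351
```

Request:
jog_arm([
  [0,-8,0,0,0,0.014],
  [0,-8,0,0,0,0],
  [0,-5,0,0,0,0],
  [0,-5,0,0,0,0],
  [0,-5,0,0,0,0],
  [0,-3,0,0,0,0],
])

```text
clock: 15.2
position: [0.5654, 0.1941, 0.1193]
tool_rot: [1.228, 1.565, -0.448]
force: [2.7, -1.1, 1.3]
grip_width: 0.0351
```

Request:
jog_arm([
  [0,-3,0,0,0,0],
])

```text
clock: 15.3
position: [0.564, 0.1944, 0.1196]
tool_rot: [1.476, 1.562, -0.201]
force: [21.8, -0.0, -9.9]
grip_width: 0.0351
```

Request:
jog_arm([
  [0,-3,0,0,0,0],
])

```text
clock: 15.4
position: [0.5637, 0.1945, 0.1202]
tool_rot: [1.634, 1.556, -0.044]
force: [22.7, -0.8, -8.8]
grip_width: 0.0355
```

Request:
jog_arm([
  [0,8,0,0,-0.004,-0.014],
  [0,8,0,0,0,0],
  [0,5,0,0,0,0],
  [0,5,0,0,0,0],
  [0,5,0,0,0,0],
  [0,3,0,0,0,0],
  [0,2,0,0,0,0],
])

```text
clock: 16.1
position: [0.5997, 0.1905, 0.1198]
tool_rot: [-0.54, 1.566, -2.218]
force: [-14.1, -0.9, 9.3]
grip_width: 0.0352
```

Request:
jog_arm([
  [0,3,0,0,0,0],
])

```text
clock: 16.2
position: [0.6005, 0.1904, 0.1196]
tool_rot: [-0.917, 1.562, -2.594]
force: [-24.2, 0.5, 18.2]
grip_width: 0.0348
```

Request:
jog_arm([
  [0,-5,0,0,0,0.01],
  [-20,0,0,0,0,0],
  [-20,0,0,0,0,0],
  [-15,0,0,0,0,0],
  [0,0,0,0,0,0],
])

```text
clock: 16.7
position: [0.594, 0.1917, 0.1758]
tool_rot: [0.184, 1.565, -1.492]
force: [-0.7, 0.4, -0.1]
grip_width: 0.0352
```

```bash
python3 - <<'E'
from h import *
plan(.51,.291,.175,-.106)
shot("scene","s5.png",(330,190,430,290),6)
E
```

```text
t 16.7 pos [0.594  0.1917 0.1758] th -0.105 down 1.0 F [-0.68  0.35 -0.09] w 0.0352 q [-0.15  0.62 -0.38  1.65  0.28  0.93 -0.75]
turn [ 0.001   0.0061 -0.0011]
shift now-frame [  0.2 -94.  -89.9]  after-turn [  0.8 -94.1 -89.9] dist 130
```

View pics/s5.png

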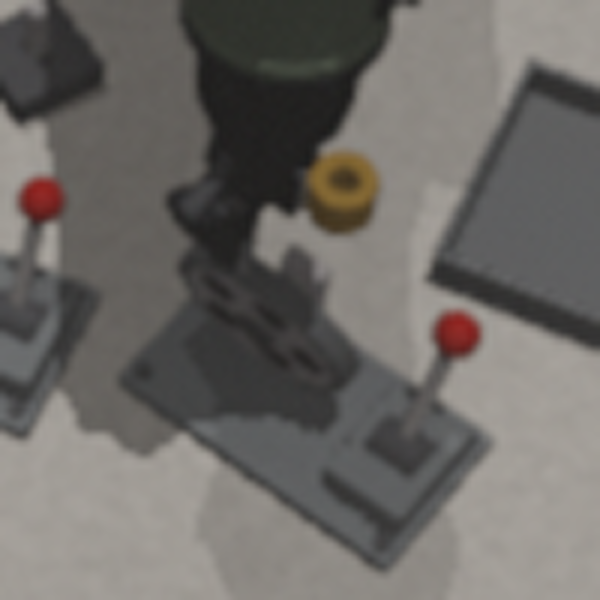

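Request:
jog_arm([
  [0,-32,-30,0,0,0],
  [0,-32,-30,0,0,0],
  [0,-30,-30,0,0,0],
  [0,0,0,0,0,0],
], gripper=255)

```text
clock: 17.15
position: [0.507, 0.2921, 0.1709]
tool_rot: [-0.19, 1.563, -1.87]
force: [0.9, -0.5, -0.6]
grip_width: 0.0
```

```bash
python3 - <<'E'
from h import *
plan(.51,.297,.109,-.106)
E
```

```text
t 17.15 pos [0.507  0.2921 0.1709] th -0.109 down 1.0 F [ 0.86 -0.45 -0.63] w 0.0 q [-0.35  0.57 -0.4   1.75  0.28  0.88 -0.98]
turn [-0.0028  0.0081  0.0016]
shift now-frame [61.9  2.6 -5.7]  after-turn [61.9  2.5 -5.2] dist 62
```

Request:
jog_arm([
  [20,0,-5,0,0.008,0],
  [20,0,0,0,0,0],
  [18,0,0,0,0,0],
  [0,0,0,0,0,0],
])

```text
clock: 17.55
position: [0.5059, 0.2979, 0.1088]
tool_rot: [-1.332, 1.568, -3.008]
force: [0.8, 0.1, 0.4]
grip_width: -0.0004
```

```bash
python3 - <<'E'
from h import *
plan(.606,.288,.109,-.106)
E
```

```text
t 17.55 pos [0.5059 0.2979 0.1088] th -0.105 down 1.0 F [0.79 0.11 0.42] w -0.0004 q [-0.37  0.66 -0.37  1.79  0.32  0.76 -1.02]
turn [0.001  0.0007 0.0029]
shift now-frame [ -0.5 100.6  -0.7]  after-turn [ -0.2 100.6  -0.8] dist 101
```

Request:
jog_arm([
  [0,10,0,0,0,0],
  [0,10,0,0,0,0],
  [0,10,0,0,0,0],
  [0,10,0,0,0,0],
  [0,10,0,0,0,0],
  [0,10,0,0,0,0],
  [0,10,0,0,0,0],
  [0,10,0,0,0,0],
  [0,0,0,0,0,0],
])

```text
clock: 18.45
position: [0.5947, 0.2882, 0.1122]
tool_rot: [-2.544, 1.569, 2.061]
force: [0.0, -1.3, -0.8]
grip_width: 0.0001
```

Request:
jog_arm([
  [0,4,0,0,0,0],
  [0,4,0,0,0,0],
])

```text
clock: 18.65
position: [0.6025, 0.2875, 0.1119]
tool_rot: [-2.076, 1.569, 2.53]
force: [-0.4, 0.1, -0.8]
grip_width: -0.0
```

Request:
jog_arm([
  [0,3,0,0,0,0],
])

```text
clock: 18.75
position: [0.6056, 0.2872, 0.1119]
tool_rot: [-1.97, 1.569, 2.636]
force: [-0.9, -0.2, 0.1]
grip_width: -0.0001
```

Request:
jog_arm([
  [0,3,0,0,0,0],
])

```text
clock: 18.85
position: [0.6082, 0.287, 0.1117]
tool_rot: [-1.755, 1.568, 2.851]
force: [-13.6, 1.8, 2.1]
grip_width: 0.0002
```

Request:
jog_arm([
  [0,3,0,0,0,0],
])

```text
clock: 18.95
position: [0.6088, 0.2871, 0.1113]
tool_rot: [-1.455, 1.563, -3.131]
force: [-26.5, -2.6, 13.1]
grip_width: -0.0001
```

```bash
python3 - <<'E'
from h import *
st()
shot("scene","s6.png",(340,190,440,290),6)
E
```

```text
t 18.95 pos [0.6088 0.2871 0.1113] th -0.105 down 1.0 F [-26.54  -2.61  13.11] w -0.0001 q [-0.3   0.77 -0.37  1.54  0.32  0.9  -0.88]
```

View pics/s6.png

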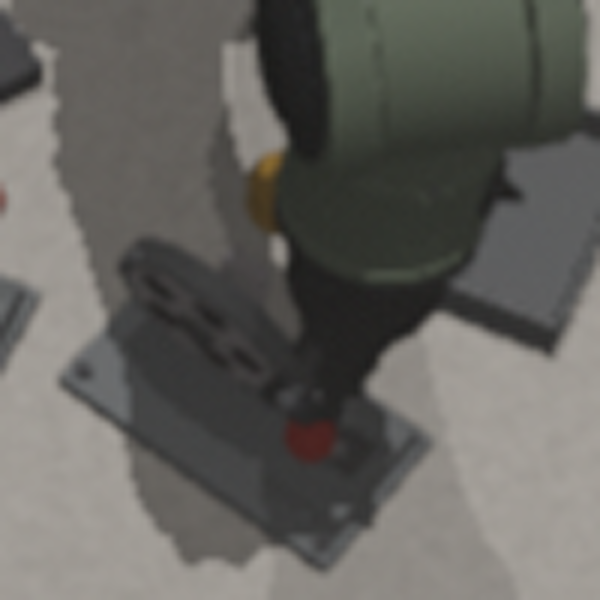

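Request:
jog_arm([
  [0,-10,0,0,0,0],
  [0,-10,0,0,0,0],
  [-30,0,0,0,0,0],
  [-30,0,0,0,0,0],
  [-20,0,0,0,0,0],
  [0,-30,0,0,0,0],
  [0,-30,0,0,0,0],
  [0,-30,0,0,0,0],
  [0,0,0,0,0,0],
], gripper=60)

```text
clock: 19.9
position: [0.4945, 0.2995, 0.196]
tool_rot: [-1.548, 1.565, 3.06]
force: [1.5, 0.3, 1.2]
grip_width: 0.065
```

```bash
python3 - <<'E'
from h import *
for n in C:
    im=grab_frame(n)
    for b in bushes(n,im): print(n,*b)
shot("top","t7.png",(170,130,390,310),3.5)
plan(.4558,.1797,.12,-.106)
E
```

```text
scene [386.7 221.4] 109 [0.4567 0.1805]
scene [313.6 175.1] 176 [ 0.4256 -0.1414]
top [368.5 250.9] 164 [ 0.42  -0.167]
top [350.5 246. ] 162 [ 0.4319 -0.1181]
top [240.3 233.7] 164 [0.4568 0.1796]
t 20.05 pos [0.4982 0.2984 0.1957] th -0.107 down 1.0 F [-0.03  0.18  0.54] w 0.0655 q [-0.34  0.53 -0.42  1.75  0.26  0.92 -0.98]
turn [-0.0013  0.0001  0.0049]
shift now-frame [ 75.8 -29.1 122.6]  after-turn [ 75.7 -29.6 122.5] dist 147
```

View pics/t7.png

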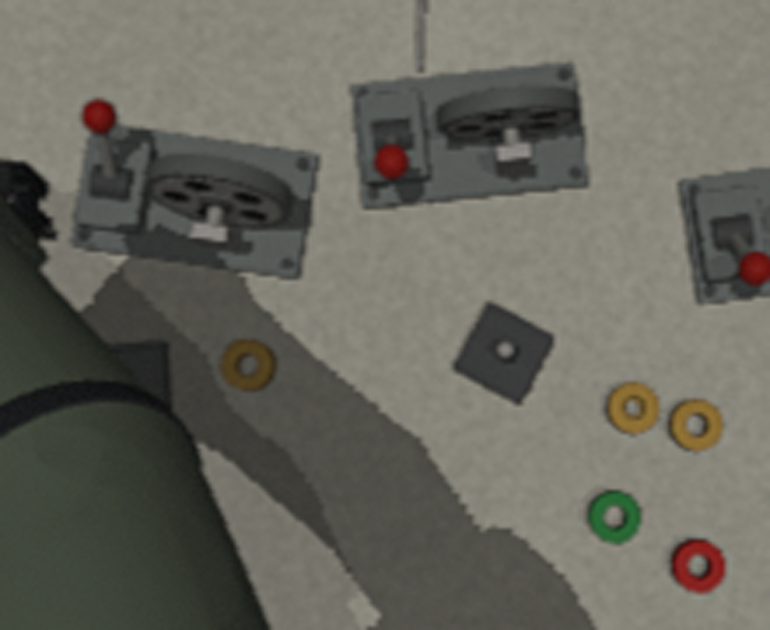

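Candidates for a bushing in the top view: brass (240,234), (350,246) and (368,251). The look-alikes are green (345,277) and red (369,291). The crop shows the left lever thrown over, its wheel leaning, and the brass ring at (240,234), which I take first.

Request:
jog_arm([
  [0,-10,41,0,0,0.005],
  [0,-10,41,0,0,0],
  [0,-9,40,0,0,0],
  [40,0,0,0,0,0],
  [35,0,0,0,0,0],
  [0,0,0,0,0,0],
])

```text
clock: 20.65
position: [0.4606, 0.1741, 0.1189]
tool_rot: [1.974, 1.565, 0.289]
force: [-0.3, -0.4, 1.7]
grip_width: 0.0651
```

```bash
python3 - <<'E'
from h import *
plan(.4568,.1798,.014,-.106)
shot("scene","s8.png",(350,180,430,250),7)
E
```

```text
t 20.65 pos [0.4606 0.1741 0.1189] th -0.114 down 1.0 F [-0.28 -0.44  1.74] w 0.0651 q [-0.19  0.52 -0.38  2.04  0.32  0.63 -0.9 ]
turn [-0.0084 -0.0022 -0.0053]
shift now-frame [104.9  -5.   -5. ]  after-turn [104.9  -4.4  -5.2] dist 105
```

View pics/s8.png

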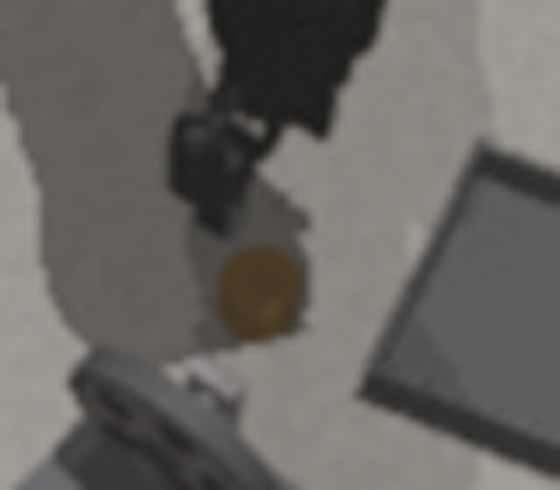

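Request:
jog_arm([
  [30,-4,-5,-0.008,-0.002,-0.005],
  [30,0,0,0,0,0],
  [20,0,0,0,0,0],
  [0,0,0,0,0,0],
])

```text
clock: 21.1
position: [0.4642, 0.1832, 0.0444]
tool_rot: [2.071, 1.56, 0.393]
force: [-0.1, 0.8, 1.2]
grip_width: 0.0656
```

```bash
python3 - <<'E'
from h import *
plan(.4568,.1798,.014,-.106)
E
```

```text
t 21.1 pos [0.4642 0.1832 0.0444] th -0.107 down 0.9999 F [-0.06  0.83  1.24] w 0.0656 q [-0.27  0.65 -0.3   2.06  0.41  0.47 -0.98]
turn [-0.0009 -0.0052 -0.0096]
shift now-frame [30.3 -7.3  4.3]  after-turn [30.4 -7.   4.2] dist 31
```

Request:
jog_arm([
  [0,-7,4,0,-0.005,-0.009],
  [10,0,0,0,0,0],
  [10,0,0,0,0,0],
  [8,0,0,0,0,0],
  [0,0,0,0,0,0],
])

```text
clock: 21.6
position: [0.4596, 0.181, 0.0191]
tool_rot: [2.028, 1.564, 0.35]
force: [0.0, -0.4, 0.6]
grip_width: 0.0656
```

```bash
python3 - <<'E'
from h import *
plan(.4568,.1798,.014,-.106)
E
```

```text
t 21.6 pos [0.4596 0.181  0.0191] th -0.108 down 1.0 F [ 0.01 -0.4   0.58] w 0.0656 q [-0.29  0.7  -0.27  2.07  0.44  0.42 -1.01]
turn [-0.0017 -0.0028 -0.0057]
shift now-frame [ 5.  -2.6  1.5]  after-turn [ 5.1 -2.6  1.5] dist 6
```

Request:
jog_arm([
  [4,-2.5,1.5,-0.002,-0.003,-0.006],
  [0,0,0,0,0,0],
])

```text
clock: 21.8
position: [0.4567, 0.1797, 0.0147]
tool_rot: [-0.992, 1.57, -2.668]
force: [-0.1, -0.6, -0.6]
grip_width: 0.0655
```

Request:
jog_arm([
  [0,0,0,0,0,0],
  [0,0,0,0,0,0],
  [0,0,0,0,0,0],
  [0,0,0,0,0,0],
  [0,0,0,0,0,0],
], gripper=255, newtons=50)

```text
clock: 22.3
position: [0.4569, 0.1797, 0.0153]
tool_rot: [-0.755, 1.57, -2.431]
force: [0.4, -0.2, -1.4]
grip_width: 0.0382
```

```bash
python3 - <<'E'
from h import *
st()
shot("scene","s9.png",(350,180,430,250),7)
E
```

```text
t 22.3 pos [0.4569 0.1797 0.0153] th -0.106 down 1.0 F [ 0.39 -0.17 -1.38] w 0.0382 q [-0.3   0.7  -0.27  2.08  0.44  0.41 -1.01]
```

View pics/s9.png

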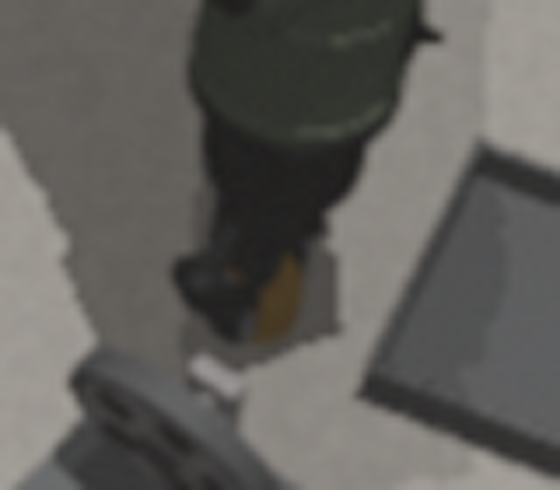

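Request:
jog_arm([
  [-20,0,0,0,0,0],
  [-25,0,0,0,0,0],
  [-30,0,0,0,0,0],
  [-20,0,0,0,0,0],
  [0,0,0,0,0,0],
])

```text
clock: 22.85
position: [0.456, 0.1796, 0.1127]
tool_rot: [-1.022, 1.567, -2.698]
force: [0.2, -0.1, -3.0]
grip_width: 0.0384
```

```bash
python3 - <<'E'
from h import *
plan(.4695,-.0188,.11,-.106)
plan(.4695,-.0188,.11,.0)
E
```

```text
t 22.85 pos [0.456  0.1796 0.1127] th -0.105 down 1.0 F [ 0.24 -0.13 -2.99] w 0.0384 q [-0.2   0.53 -0.38  2.04  0.33  0.63 -0.91]
turn [0.0011 0.0018 0.0029]
shift now-frame [  3.   34.2 195.9]  after-turn [  2.7  34.4 195.9] dist 199
t 22.85 pos [0.456  0.1796 0.1127] th -0.105 down 1.0 F [ 0.24 -0.13 -2.99] w 0.0384 q [-0.2   0.53 -0.38  2.04  0.33  0.63 -0.91]
turn [-0.1049  0.0016  0.003 ]
shift now-frame [  3.   34.2 195.9]  after-turn [  2.7  13.5 198.4] dist 199
```

Request:
jog_arm([
  [0,6,33,0,0,0],
  [0,6,33,0,0,0],
  [0,6,33,0,0,0],
  [0,6,33,0,0,0],
  [0,6,33,0,0,0],
  [0,3,20,0,0,0],
  [0,0,0,0,0,0],
])

```text
clock: 23.55
position: [0.4682, -0.0142, 0.1076]
tool_rot: [-1.406, 1.564, -3.079]
force: [0.1, 1.7, -2.4]
grip_width: 0.0391
```

```bash
python3 - <<'E'
from h import *
plan(.4695,-.0188,.11,-.106)
E
```

```text
t 23.55 pos [ 0.4682 -0.0142  0.1076] th -0.103 down 1.0 F [ 0.05  1.74 -2.38] w 0.0391 q [ 0.2   0.52 -0.38  2.1   0.33  0.59 -0.52]
turn [0.0034 0.0011 0.0063]
shift now-frame [-2.4  1.7  4.4]  after-turn [-2.4  1.8  4.4] dist 5
```

Request:
jog_arm([
  [0,2,4,0.003,0,0.006],
  [0,0,0,0,0,0],
  [0,0,0,0,0,0],
])

```text
clock: 23.85
position: [0.4693, -0.0177, 0.106]
tool_rot: [-1.215, 1.569, -2.891]
force: [0.2, 0.7, -1.6]
grip_width: 0.0386
```

```bash
python3 - <<'E'
from h import *
plan(.4695,-.0188,.08,-.106)
shot("scene","s10.png",(290,140,380,220),8)
E
```

```text
t 23.85 pos [ 0.4693 -0.0177  0.106 ] th -0.105 down 1.0 F [ 0.2   0.68 -1.6 ] w 0.0386 q [ 0.2   0.52 -0.38  2.1   0.34  0.59 -0.52]
turn [0.0008 0.0006 0.0016]
shift now-frame [26.   0.4  1.1]  after-turn [26.   0.3  1.1] dist 26
```

View pics/s10.png

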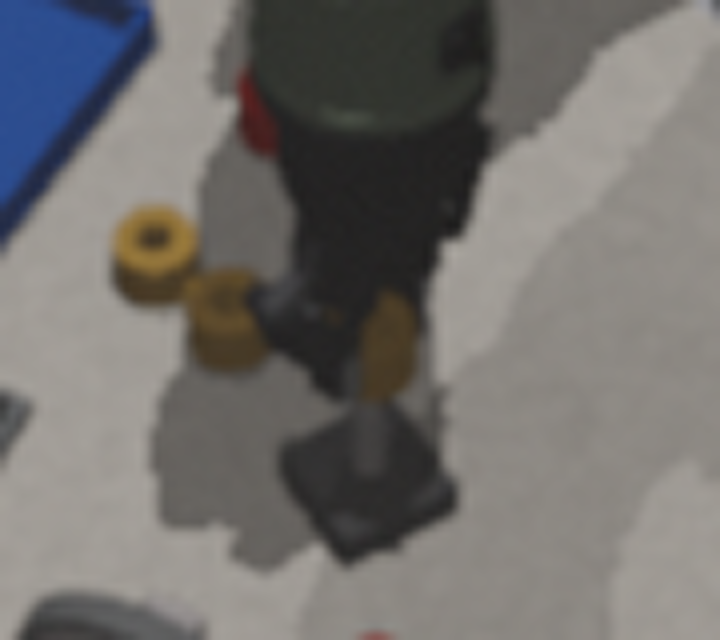

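```bash
python3 - <<'E'
from h import *
print(proj("scene",[[.4695,-.0188,.065],[.4695,-.0188,.025]]),proj("top",[[.4695,-.0188,.065],[.4695,-.0188,.025]]))
a=cv2.imread("pics/scene0.png")[170:225,310:365]; b=cv2.imread("pics/top0.png")[205:255,290:340]
cv2.imwrite("pics/g.png",np.hstack([cv2.resize(a,(400,400),interpolation=0),cv2.resize(b,(400,400),interpolation=0)]))
E
```

```text
[[335.41146016 189.65899158]
 [335.36416526 196.46604831]] [[314.44920416 230.05596985]
 [314.11330287 230.86733572]]
```

View pics/g.png

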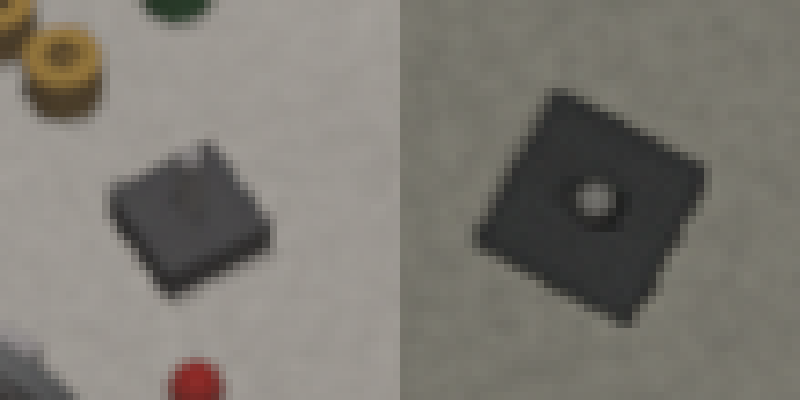

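```bash
python3 - <<'E'
from h import *
b=cv2.imread("pics/top0.png")[:,:,1].astype(float)
s=b[222:238,306:322]; print(s.astype(int))
base=np.median(s); w=np.clip(s-70,0,None); 
ys,xs=np.mgrid[222:238,306:322]
m=(abs(xs-314)<5)&(abs(ys-229.5)<5); w=w*m
c=[(xs*w).sum()/w.sum(),(ys*w).sum()/w.sum()]; print(c,onz("top",c,.065),onz("top",c,.063))
d=cv2.imread("pics/scene0.png")[:,:,1].astype(int)[184:206,328:346]; print(d)
E
```

```text
[[ 57  46  49  50  53  50  53  51  51  50  50  50  48  46  50  61]
 [ 47  48  50  51  50  51  51  52  51  52  51  50  50  48  48  47]
 [ 48  48  49  50  50  49  51  52  51  51  52  49  51  49  49  50]
 [ 50  51  49  50  49  49  50  50  50  49  51  51  51  52  52  52]
 [ 50  50  50  50  48  49  48  49  48  49  46  51  52  52  52  53]
 [ 50  49  50  50  45  42  43  55  61  54  48  48  50  51  50  51]
 [ 51  52  50  47  42  41  60  85  96  84  59  46  49  49  53  52]
 [ 52  51  49  46  42  47  82 107 113 104  73  36  42  51  51  50]
 [ 51  54  51  48  44  45  75 103 109 101  72  34  42  51  51  50]
 [ 51  52  53  53  50  42  54  80  89  75  47  34  45  51  52  50]
 [ 50  50  51  52  52  48  43  46  45  39  32  42  52  52  50  50]
 [ 52  51  50  51  51  52  48  43  38  37  37  44  51  52  51  52]
 [ 51  52  51  52  51  50  52  52  52  53  54  53  52  51  52  52]
 [ 50  50  51  51  51  50  52  53  51  53  51  53  54  53  53  52]
 [ 51  51  50  51  51  51  53  53  52  52  52  52  54  52  53  51]
 [ 47  49  50  52  51  51  51  53  53  52  52  52  52  53  51  50]]
[np.float64(313.89329268292
[... 1052 characters left out ...]
 71  70  70  84 114 143]
 [ 72  72  72  72  69  64  62  66  68  68  70  71  72  71  70  70  86 130]
 [ 72  73  72  72  70  68  65  66  68  67  69  71  72  71  69  68  72 110]
 [ 71  73  72  71  70  72  69  67  65  64  69  72  72  71  71  69  70  85]
 [ 64  71  73  72  72  71  70  69  66  66  69  72  72  72  71  70  70  69]
 [ 55  67  71  71  71  71  71  71  70  69  70  71  72  72  71  70  67  60]
 [ 48  60  68  70  70  71  71  70  71  71  71  71  72  71  67  63  55  49]
 [ 61  50  62  70  71  72  71  71  70  70  70  70  68  62  55  49  46  46]
 [102  51  52  65  71  71  73  72  72  70  67  61  56  51  48  47  52  70]
 [122  64  46  57  69  72  72  71  66  60  55  50  45  47  53  70  97 116]]
```

Request:
jog_arm([
  [12,1.7,0,0,0,0.0015],
  [8,0,0,0,0,0],
  [0,0,0,0,0,0],
])

```text
clock: 24.2
position: [0.4712, -0.0164, 0.0842]
tool_rot: [1.073, 1.57, -0.6]
force: [-0.5, 0.4, -1.1]
grip_width: 0.0384
```

```bash
python3 - <<'E'
from h import *
plan(.471,-.0175,.065,-.106)
E
```

```text
t 24.2 pos [ 0.4712 -0.0164  0.0842] th -0.103 down 1.0 F [-0.47  0.44 -1.11] w 0.0384 q [ 0.18  0.56 -0.35  2.11  0.37  0.54 -0.55]
turn [ 0.0033  0.0002 -0.0003]
shift now-frame [19.2 -0.1  1.1]  after-turn [19.2 -0.1  1.1] dist 19
```

Request:
jog_arm([
  [4,0,1,0,0,0],
  [4,0,0,0,0,0],
])

```text
clock: 24.4
position: [0.4711, -0.0171, 0.0756]
tool_rot: [0.938, 1.571, -0.735]
force: [0.4, 0.3, -2.4]
grip_width: 0.0387
```

Request:
jog_arm([
  [4,0,0,0,0,0],
  [2,0,0,0,0,0],
])

```text
clock: 24.6
position: [0.4711, -0.0171, 0.0688]
tool_rot: [1.296, 1.571, -0.377]
force: [0.3, -0.1, -1.7]
grip_width: 0.0388
```

Request:
jog_arm([
  [4,0,0,0,0,0],
  [2,0,0,0,0,0],
])

```text
clock: 24.8
position: [0.4712, -0.0172, 0.0624]
tool_rot: [1.379, 1.57, -0.294]
force: [-0.4, -0.4, -2.5]
grip_width: 0.0381
```

Request:
jog_arm([
  [5,0,0,0,0,0],
  [5,0,0,0,0,0],
])

```text
clock: 25.0
position: [0.4714, -0.0172, 0.052]
tool_rot: [1.637, 1.57, -0.036]
force: [1.1, 0.1, -2.6]
grip_width: 0.0387
```

Request:
jog_arm([
  [5,0,0,0,0,0],
  [3,0,0,0,0,0],
])

```text
clock: 25.2
position: [0.4712, -0.0172, 0.0429]
tool_rot: [1.48, 1.57, -0.193]
force: [-0.0, 0.1, -1.5]
grip_width: 0.038
```

Request:
jog_arm([
  [3,0,0,0,0,0],
])

```text
clock: 25.3
position: [0.4713, -0.0172, 0.0398]
tool_rot: [1.379, 1.57, -0.294]
force: [-15.4, -0.5, 84.1]
grip_width: 0.0383
```

```bash
python3 - <<'E'
from h import *
st()
shot("scene","s11.png",(290,140,380,220),8)
E
```

```text
t 25.3 pos [ 0.4713 -0.0172  0.0398] th -0.102 down 1.0 F [-15.39  -0.52  84.13] w 0.0383 q [ 0.14  0.64 -0.29  2.12  0.43  0.43 -0.6 ]
```

View pics/s11.png

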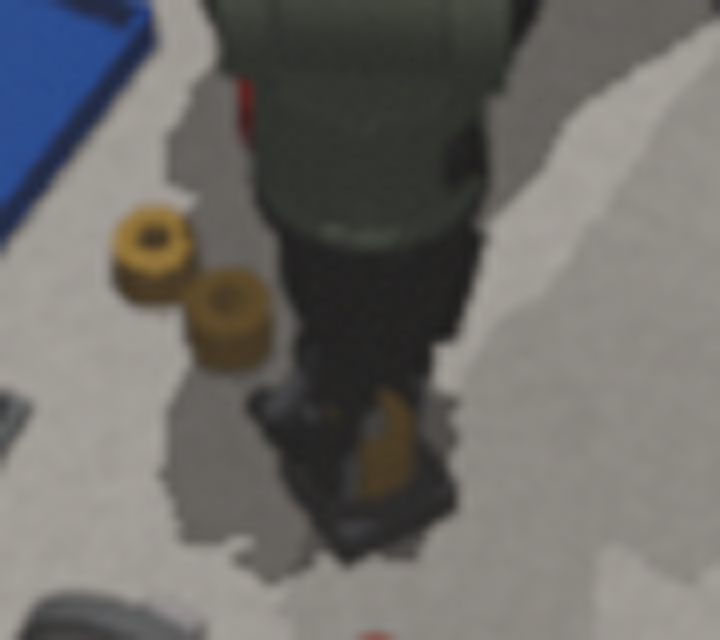

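Request:
jog_arm([
  [-5,0,0,0,0,0],
  [-15,0,0,0,0,0],
  [-20,0,0,0,0,0],
  [-25,0,0,0,0,0],
  [-20,0,0,0,0,0],
  [0,0,0,0,0,0],
])

```text
clock: 25.95
position: [0.4716, -0.0166, 0.1278]
tool_rot: [1.505, 1.57, -0.168]
force: [0.8, -0.6, -2.5]
grip_width: 0.039
```

```bash
python3 - <<'E'
from h import *
plan(.3805,-.320,.115,.07)
E
```

```text
t 25.95 pos [ 0.4716 -0.0166  0.1278] th -0.101 down 1.0 F [ 0.79 -0.56 -2.51] w 0.039 q [ 0.22  0.48 -0.41  2.08  0.31  0.64 -0.49]
turn [-0.1713  0.0002 -0.0011]
shift now-frame [ 12.7 -60.  311.1]  after-turn [  12.8 -112.1  296.3] dist 317
```

Request:
jog_arm([
  [0,0,0,-0.09,0,0],
  [0,0,0,-0.08,0,0],
  [1,-14,37,0,0,0],
  [1,-14,37,0,0,0],
  [1,-14,37,0,0,0],
  [1,-14,37,0,0,0],
  [1,-14,37,0,0,0],
  [1,-14,37,0,0,0],
  [1,-14,37,0,0,0],
  [1,-10,25,0,0,0],
  [0,0,0,0,0,0],
])

```text
clock: 27.05
position: [0.3803, -0.3177, 0.1106]
tool_rot: [-2.82, 1.567, 1.972]
force: [-0.0, -0.2, -1.8]
grip_width: 0.0384
```

```bash
python3 - <<'E'
from h import *
plan(.3805,-.320,.06,.07)
E
```

```text
t 27.05 pos [ 0.3803 -0.3177  0.1106] th 0.079 down 1.0 F [-0.05 -0.15 -1.76] w 0.0384 q [ 0.9   0.55 -0.43  2.03  0.36  0.64  0.32]
turn [ 0.009  -0.0038  0.0013]
shift now-frame [50.6  0.1  2.6]  after-turn [50.6  0.1  2.4] dist 51
```

Request:
jog_arm([
  [20,0,2,0.009,-0.004,0],
  [20,0,0,0,0,0],
  [15,0,0,0,0,0],
  [10,0,0,0,0,0],
  [0,0,0,0,0,0],
])

```text
clock: 27.55
position: [0.3796, -0.3179, 0.0402]
tool_rot: [-2.303, 1.568, 2.478]
force: [-0.0, 0.7, -1.9]
grip_width: 0.0386
```

```bash
python3 - <<'E'
from h import *
plan(.3805,-.320,.023,.07)
shot("scene","s12.png",(240,100,340,190),7)
E
```

```text
t 27.55 pos [ 0.3796 -0.3179  0.0402] th 0.069 down 1.0 F [-0.01  0.67 -1.89] w 0.0386 q [ 0.83  0.67 -0.34  2.06  0.45  0.49  0.23]
turn [-0.0014 -0.0021  0.0024]
shift now-frame [17.2  0.8  2.1]  after-turn [17.2  0.7  2.1] dist 17
```

View pics/s12.png

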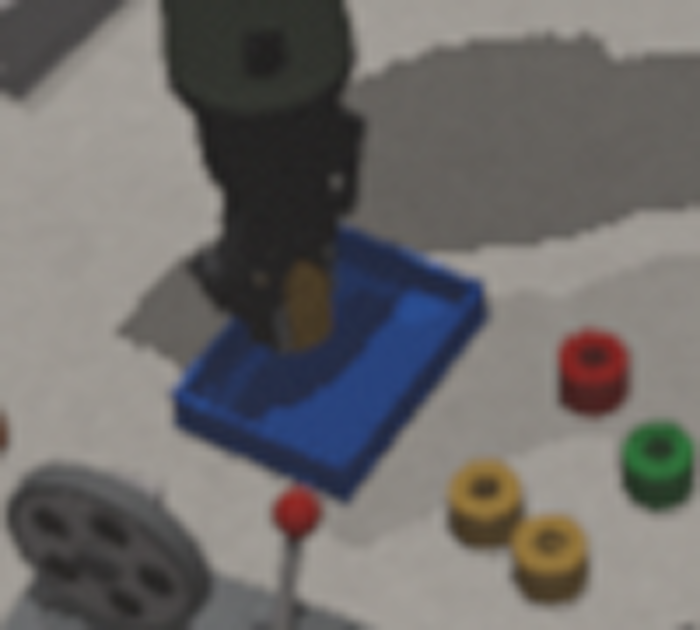

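Request:
jog_arm([
  [7,0,1,0,-0.002,0.002],
  [6,0,0,0,0,0],
  [2,0,0,0,0,0],
  [0,0,0,0,0,0],
])

```text
clock: 28.0
position: [0.3808, -0.3194, 0.026]
tool_rot: [0.834, 1.568, -0.668]
force: [0.5, 0.0, -2.2]
grip_width: 0.0384
```

Request:
jog_arm([
  [0,0,0,0,0,0],
  [0,0,0,0,0,0],
  [0,0,0,0,0,0],
  [-10,0,0,0,0,0],
  [-20,0,0,0,0,0],
  [-30,0,0,0,0,0],
  [-30,0,0,0,0,0],
  [0,0,0,0,0,0],
], gripper=85)

```text
clock: 28.8
position: [0.381, -0.3191, 0.1226]
tool_rot: [0.836, 1.567, -0.665]
force: [0.7, 0.0, -0.2]
grip_width: 0.0568
```

```bash
python3 - <<'E'
from h import *
for n in C:
    im=grab_frame(n)
    for b in bushes(n,im): print(n,*b)
shot("scene","s13.png",(240,100,370,210),6)
plan(.426,-.1425,.12,.07)
E
```

```text
scene [313.5 175. ] 182 [ 0.4256 -0.1419]
scene [281.4 146.7] 78 [ 0.3783 -0.3224]
top [429.5 268. ] 73 [ 0.3788 -0.3325]
top [368.5 251. ] 165 [ 0.4199 -0.167 ]
top [350.5 246. ] 162 [ 0.4319 -0.1181]
t 28.95 pos [ 0.3796 -0.3182  0.119 ] th 0.07 down 1.0 F [ 0.41  0.02 -0.07] w 0.0567 q [ 0.91  0.53 -0.43  2.02  0.36  0.66  0.31]
turn [-0.0003 -0.0004  0.0004]
shift now-frame [  -1.    58.5 -172.1]  after-turn [  -1.    58.6 -172.1] dist 182
```

View pics/s13.png

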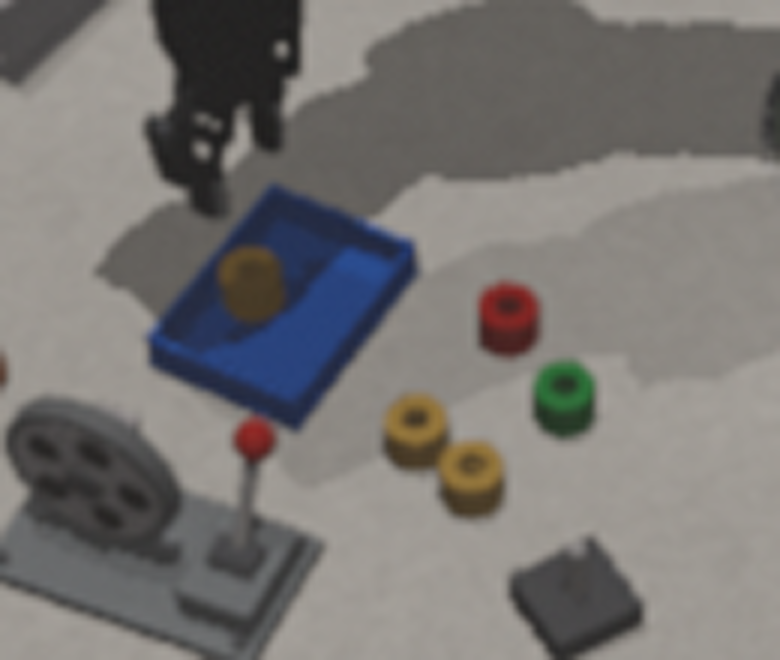

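```bash
python3 - <<'E'
from h import *
plan(.42,-.167,.1,-.24)
E
```

```text
t 28.95 pos [ 0.3796 -0.3182  0.119 ] th 0.07 down 1.0 F [ 0.41  0.02 -0.07] w 0.0567 q [ 0.91  0.53 -0.43  2.02  0.36  0.66  0.31]
turn [ 3.097e-01 -3.000e-04  5.000e-04]
shift now-frame [  19.    50.8 -148. ]  after-turn [  19.     3.3 -156.5] dist 158
```

Request:
jog_arm([
  [0,0,0,0.11,0,0],
  [0,0,0,0.1,0,0],
  [0,0,0,0.1,0,0],
  [0,1,-35,0,0,0],
  [0,1,-35,0,0,0],
  [0,1,-35,0,0,0],
  [0,0,-30,0,0,0],
  [0,0,-18,0,0,0],
  [0,0,0,0,0,0],
], gripper=60)

```text
clock: 29.85
position: [0.4179, -0.1637, 0.1119]
tool_rot: [-1.838, 1.557, 2.619]
force: [-0.1, -1.3, -0.3]
grip_width: 0.0652
```

```bash
python3 - <<'E'
from h import *
plan(.42,-.167,.05,-.24)
E
```

```text
t 29.85 pos [ 0.4179 -0.1637  0.1119] th -0.255 down 0.9999 F [-0.08 -1.32 -0.25] w 0.0652 q [ 0.52  0.48 -0.35  2.14  0.29  0.58 -0.29]
turn [-0.0146 -0.0038  0.0133]
shift now-frame [61.8  3.7  2.9]  after-turn [61.9  2.9  2.7] dist 62
```

Request:
jog_arm([
  [20,3,3,-0.015,-0.004,0.013],
  [20,0,0,0,0,0],
  [15,0,0,0,0,0],
  [5,0,0,0,0,0],
  [0,0,0,0,0,0],
])

```text
clock: 30.35
position: [0.4179, -0.1681, 0.0475]
tool_rot: [-1.384, 1.566, 3.091]
force: [0.7, 0.3, 0.5]
grip_width: 0.0652
```

```bash
python3 - <<'E'
from h import *
plan(.42,-.167,.015,-.24)
shot("scene","s14.png",(270,140,350,210),8)
E
```

```text
t 30.35 pos [ 0.4179 -0.1681  0.0475] th -0.238 down 1.0 F [0.71 0.35 0.54] w 0.0652 q [ 0.46  0.61 -0.27  2.17  0.39  0.42 -0.36]
turn [0.002  0.0009 0.0045]
shift now-frame [32.5  1.9 -1.6]  after-turn [32.5  1.8 -1.6] dist 33
```

View pics/s14.png

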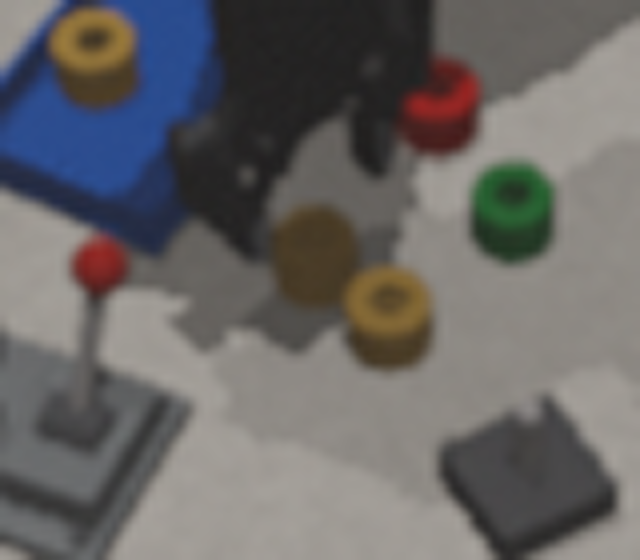

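Request:
jog_arm([
  [10,2,-1.5,0,0,0.004],
  [10,0,0,0,0,0],
  [8,0,0,0,0,0],
  [4,0,0,0,0,0],
  [0,0,0,0,0,0],
])

```text
clock: 30.9
position: [0.4211, -0.1678, 0.0142]
tool_rot: [1.08, 1.568, -0.73]
force: [-0.2, -0.5, 0.6]
grip_width: 0.065
```

```bash
python3 - <<'E'
from h import *
plan(.42,-.167,.0145,-.24)
E
```

```text
t 30.9 pos [ 0.4211 -0.1678  0.0142] th -0.239 down 1.0 F [-0.23 -0.48  0.58] w 0.065 q [ 0.41  0.67 -0.22  2.17  0.43  0.33 -0.4 ]
turn [ 0.0011  0.0012 -0.0022]
shift now-frame [-0.3 -1.3 -0.5]  after-turn [-0.3 -1.3 -0.5] dist 1
```

Request:
jog_arm([
  [-1,-1,-0.5,0,0,0],
  [0,0,0,0,0,0],
  [0,0,0,0,0,0],
  [0,0,0,0,0,0],
  [0,0,0,0,0,0],
  [0,0,0,0,0,0],
], gripper=255)

```text
clock: 31.5
position: [0.4204, -0.1671, 0.0163]
tool_rot: [1.148, 1.567, -0.662]
force: [0.8, -0.3, -2.0]
grip_width: 0.0392
```

```bash
python3 - <<'E'
from h import *
plan(.4712,-.0172,.12,-.24)
shot("scene","s15.png",(270,140,350,210),8)
E
```

```text
t 31.5 pos [ 0.4204 -0.1671  0.0163] th -0.239 down 1.0 F [ 0.82 -0.29 -2.02] w 0.0392 q [ 0.41  0.67 -0.22  2.18  0.43  0.33 -0.4 ]
turn [ 0.0011  0.0014 -0.0032]
shift now-frame [-103.8   14.2 -157.6]  after-turn [-103.7   13.7 -157.7] dist 189
```

View pics/s15.png

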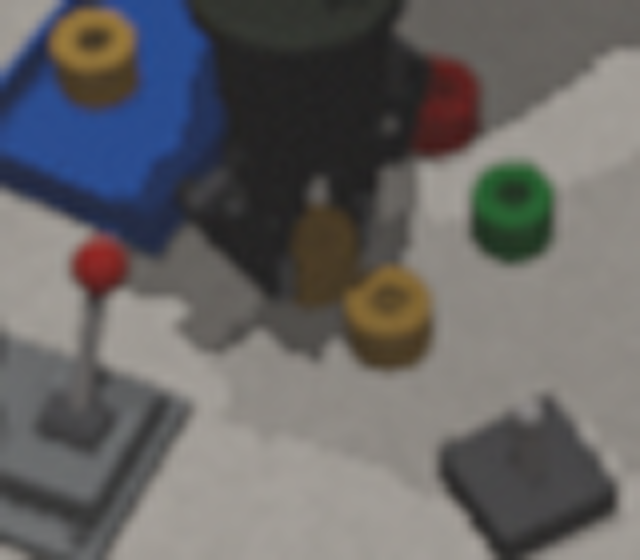

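Request:
jog_arm([
  [-20,0,0,0,0,0],
  [-25,0,0,0,0,0],
  [-30,0,0,0,0,0],
  [-20,0,0,0,0,0],
  [0,0,0,0,0,0],
  [0,3,-35,0,0,0],
  [0,3,-35,0,0,0],
  [0,3,-35,0,0,0],
  [0,3,-30,0,0,0],
  [0,2,-15,0,0,0],
  [0,0,0,0,0,0],
])

```text
clock: 32.65
position: [0.4689, -0.0201, 0.1094]
tool_rot: [-0.633, 1.568, -2.446]
force: [0.0, -0.1, -1.9]
grip_width: 0.0384
```

```bash
python3 - <<'E'
from h import *
plan(.4712,-.0172,.09,-.24)
E
```

```text
t 32.65 pos [ 0.4689 -0.0201  0.1094] th -0.242 down 1.0 F [ 0.04 -0.1  -1.94] w 0.0384 q [ 0.19  0.51 -0.35  2.1   0.31  0.59 -0.63]
turn [-0.0023  0.0021  0.0016]
shift now-frame [19.4  1.6 -3.4]  after-turn [19.4  1.6 -3.3] dist 20
```

Request:
jog_arm([
  [10,1.5,-3,-0.002,0.002,0.001],
  [10,0,0,0,0,0],
  [0,0,0,0,0,0],
])

```text
clock: 32.95
position: [0.4698, -0.019, 0.0859]
tool_rot: [-1.143, 1.568, -2.955]
force: [-0.3, 1.1, -2.0]
grip_width: 0.0385
```

```bash
python3 - <<'E'
from h import *
plan(.4712,-.0172,.08,-.24)
shot("scene","s16.png",(290,140,380,220),8)
E
```

```text
t 32.95 pos [ 0.4698 -0.019   0.0859] th -0.241 down 1.0 F [-0.32  1.11 -2.03] w 0.0385 q [ 0.17  0.55 -0.33  2.11  0.34  0.54 -0.65]
turn [-0.0013  0.0013  0.0028]
shift now-frame [ 5.9  1.  -2.1]  after-turn [ 5.9  0.9 -2.1] dist 6
```

View pics/s16.png

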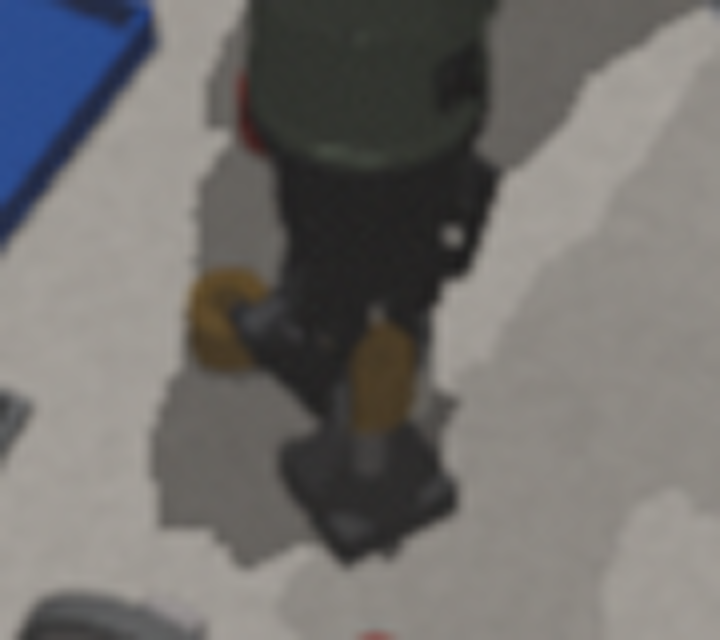

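Request:
jog_arm([
  [0,1,-2,0,0.001,0.003],
  [4,0,0,0,0,0],
  [3,0,0,0,0,0],
])

```text
clock: 33.3
position: [0.4715, -0.0185, 0.0793]
tool_rot: [1.376, 1.569, -0.439]
force: [-0.4, -1.3, -2.0]
grip_width: 0.0386
```

Request:
jog_arm([
  [2,0,0,0,0,0],
  [2,0,0,0,0,0],
])

```text
clock: 33.5
position: [0.4716, -0.0187, 0.0749]
tool_rot: [1.359, 1.569, -0.455]
force: [-0.6, -0.4, -1.8]
grip_width: 0.0387
```

Request:
jog_arm([
  [2,0,0,0,0,0],
])

```text
clock: 33.6
position: [0.4716, -0.0187, 0.0728]
tool_rot: [1.379, 1.569, -0.436]
force: [0.5, -0.2, -2.3]
grip_width: 0.039
```

Request:
jog_arm([
  [1.5,0,0,0,0,0],
])

```text
clock: 33.7
position: [0.4716, -0.0187, 0.0711]
tool_rot: [1.383, 1.569, -0.432]
force: [-0.1, -0.2, -0.8]
grip_width: 0.0388
```

Request:
jog_arm([
  [1.5,0,0,0,0,0],
])

```text
clock: 33.8
position: [0.4716, -0.0187, 0.0695]
tool_rot: [1.384, 1.569, -0.43]
force: [0.1, -0.6, -2.0]
grip_width: 0.0388
```

Request:
jog_arm([
  [1.5,0,0,0,0,0],
])

```text
clock: 33.9
position: [0.4716, -0.0187, 0.0679]
tool_rot: [1.376, 1.569, -0.438]
force: [-0.2, 0.3, -2.0]
grip_width: 0.0388
```

Request:
jog_arm([
  [1.5,0,0,0,0,0],
])

```text
clock: 34.0
position: [0.4717, -0.0187, 0.0663]
tool_rot: [1.411, 1.569, -0.403]
force: [0.2, -0.6, -0.9]
grip_width: 0.039
```

Request:
jog_arm([
  [1.5,0,0,0,0,0],
])

```text
clock: 34.1
position: [0.4717, -0.0187, 0.0647]
tool_rot: [1.419, 1.569, -0.396]
force: [0.2, -0.4, -2.5]
grip_width: 0.0391
```

Request:
jog_arm([
  [1.5,0,0,0,0,0],
  [1.5,0,0,0,0,0],
])

```text
clock: 34.3
position: [0.4717, -0.0187, 0.0614]
tool_rot: [1.433, 1.569, -0.382]
force: [-0.2, 0.5, -2.1]
grip_width: 0.0388
```

Request:
jog_arm([
  [3,0,0,0,0,0],
  [3,0,0,0,0,0],
  [3,0,0,0,0,0],
  [3,0,0,0,0,0],
  [3,0,0,0,0,0],
])

```text
clock: 34.8
position: [0.4718, -0.0187, 0.0452]
tool_rot: [1.478, 1.569, -0.337]
force: [0.4, 0.7, -2.2]
grip_width: 0.0389
```

Request:
jog_arm([
  [1.5,0,0,0,0,0],
])

```text
clock: 34.9
position: [0.4717, -0.0187, 0.0433]
tool_rot: [1.407, 1.569, -0.408]
force: [0.0, 1.3, -1.8]
grip_width: 0.0384
```

Request:
jog_arm([
  [1,0,0,0,0,0],
])

```text
clock: 35.0
position: [0.4717, -0.0186, 0.0421]
tool_rot: [1.403, 1.569, -0.412]
force: [0.1, -0.3, -1.7]
grip_width: 0.0387
```

Request:
jog_arm([
  [0.8,0,0,0,0,0],
])

```text
clock: 35.1
position: [0.4717, -0.0186, 0.0412]
tool_rot: [1.379, 1.569, -0.435]
force: [0.1, 0.0, -2.0]
grip_width: 0.0386
```

Request:
jog_arm([
  [0.8,0,0,0,0,0],
])

```text
clock: 35.2
position: [0.4717, -0.0186, 0.0406]
tool_rot: [1.349, 1.569, -0.466]
force: [-6.8, 0.6, 28.7]
grip_width: 0.0389
```

```bash
python3 - <<'E'
from h import *
st()
shot("scene","s17.png",(290,140,380,220),8)
E
```

```text
t 35.2 pos [ 0.4717 -0.0186  0.0406] th -0.244 down 1.0 F [-6.82  0.61 28.69] w 0.0389 q [ 0.12  0.64 -0.27  2.12  0.4   0.43 -0.71]
```

View pics/s17.png

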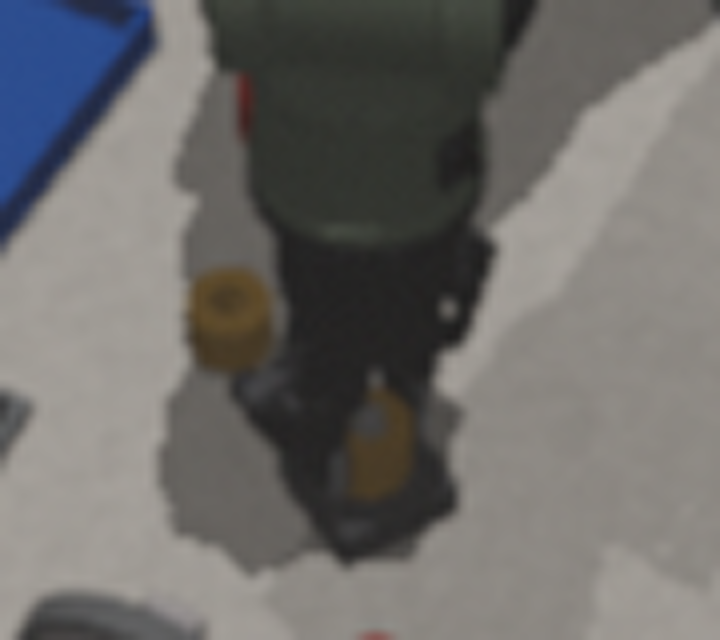

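Request:
jog_arm([
  [-5,0,0,0,0,0],
  [-15,0,0,0,0,0],
  [-20,0,0,0,0,0],
  [-25,0,0,0,0,0],
  [-20,0,0,0,0,0],
  [0,0,0,-0.11,0,0],
  [0,0,0,-0.1,0,0],
  [0,0,0,-0.1,0,0],
  [0,0,0,0,0,0],
])

```text
clock: 36.15
position: [0.4717, -0.0186, 0.132]
tool_rot: [1.079, 1.566, -0.414]
force: [-0.3, 0.9, -2.5]
grip_width: 0.039
```

```bash
python3 - <<'E'
from h import *
plan(.377,-.269,.115,.07)
E
```

```text
t 36.15 pos [ 0.4717 -0.0186  0.132 ] th 0.078 down 1.0 F [-0.27  0.9  -2.49] w 0.039 q [ 0.27  0.48 -0.46  2.08  0.35  0.65 -0.35]
turn [ 0.0075  0.002  -0.0038]
shift now-frame [  17.  -113.9  242.3]  after-turn [  17.  -112.   243.1] dist 268
```

Request:
jog_arm([
  [0,-17,37,0,0,0],
  [1,-17,37,0,0,0],
  [1,-17,37,0,0,0],
  [1,-17,37,0,0,0],
  [1,-17,37,0,0,0],
  [1,-14,30,0,0,0],
  [1,-10,22,0,0,0],
  [0,0,0,0,0,0],
])

```text
clock: 36.95
position: [0.3764, -0.2708, 0.1265]
tool_rot: [1.363, 1.564, -0.155]
force: [0.1, 0.4, -2.4]
grip_width: 0.0386
```

```bash
python3 - <<'E'
from h import *
for n in C:
    im=grab_frame(n)
    for b in bushes(n,im): print(n,*b)
plan(.377,-.269,.06,.07)
E
```

```text
scene [318.1 178.9] 88 [ 0.4312 -0.1177]
scene [281.4 146.6] 77 [ 0.378  -0.3225]
scene [292.8 131.6] 48 [ 0.2908 -0.3314]
top [350.5 246. ] 162 [ 0.4319 -0.1181]
t 37.05 pos [ 0.3778 -0.2681  0.1267] th 0.057 down 1.0 F [ 0.04  0.09 -1.48] w 0.0388 q [ 0.84  0.48 -0.44  2.1   0.34  0.62  0.22]
turn [-0.013   0.0007 -0.0073]
shift now-frame [66.7 -1.4  0.8]  after-turn [66.7 -0.9  0.9] dist 67
```

Request:
jog_arm([
  [20,-1,3,-0.012,0,-0.007],
  [20,0,1,0,0,0],
  [20,0,0,0,0,0],
  [15,0,0,0,0,0],
  [0,0,0,0,0,0],
])

```text
clock: 37.55
position: [0.3813, -0.267, 0.0506]
tool_rot: [1.353, 1.567, -0.148]
force: [0.5, -0.3, -1.3]
grip_width: 0.0386
```

```bash
python3 - <<'E'
from h import *
plan(.377,-.272,.024,.07)
E
```

```text
t 37.55 pos [ 0.3813 -0.267   0.0506] th 0.07 down 1.0 F [ 0.52 -0.34 -1.29] w 0.0386 q [ 0.75  0.62 -0.34  2.13  0.45  0.45  0.12]
turn [-0.0004  0.0008 -0.0036]
shift now-frame [26.6 -4.7  4.6]  after-turn [26.6 -4.6  4.7] dist 27
```

Request:
jog_arm([
  [0,-4,5,0,0,-0.003],
  [0,0,0,0,0,0],
])

```text
clock: 37.75
position: [0.3785, -0.2713, 0.0515]
tool_rot: [0.804, 1.57, -0.696]
force: [0.3, 0.5, -1.1]
grip_width: 0.0389
```

Request:
jog_arm([
  [8,0,0,0,0,0],
  [8,0,0,0,0,0],
  [6,0,0,0,0,0],
  [0,0,0,0,0,0],
])

```text
clock: 38.15
position: [0.3793, -0.2719, 0.0293]
tool_rot: [0.932, 1.567, -0.569]
force: [0.3, 0.6, -1.8]
grip_width: 0.0391
```

```bash
python3 - <<'E'
from h import *
plan(.377,-.272,.024,.07)
shot("scene","s18.png",(240,100,340,190),7)
E
```

```text
t 38.15 pos [ 0.3793 -0.2719  0.0293] th 0.07 down 1.0 F [ 0.32  0.62 -1.76] w 0.0391 q [ 0.73  0.66 -0.31  2.14  0.49  0.41  0.1 ]
turn [-0.0003  0.0024 -0.0032]
shift now-frame [ 5.3 -2.3 -0.1]  after-turn [ 5.3 -2.3 -0.1] dist 6
```

View pics/s18.png

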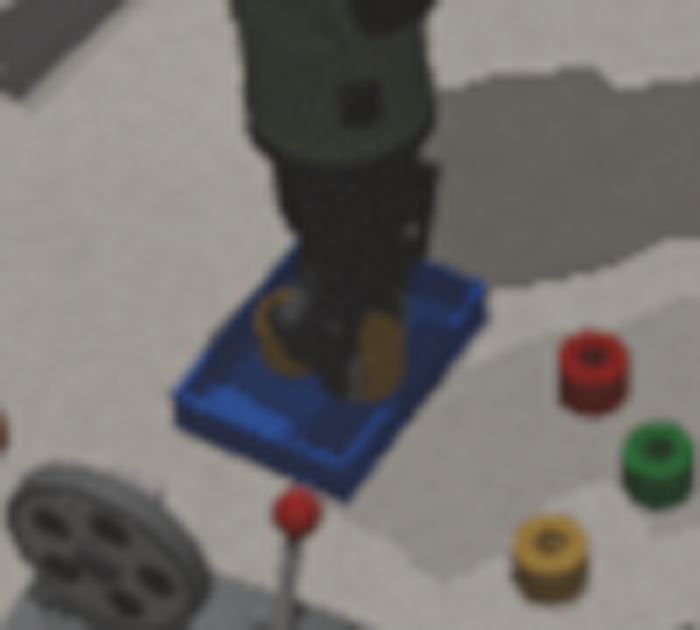

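Both bushings are in the tray, with the second at crop (380,355). I'll lower it and release.

Request:
jog_arm([
  [4,0,0,0,0.002,-0.003],
  [0,0,0,0,0,0],
])

```text
clock: 38.4
position: [0.3795, -0.2719, 0.0254]
tool_rot: [0.42, 1.57, -1.081]
force: [0.1, -0.0, -1.2]
grip_width: 0.0389
```

Request:
jog_arm([
  [0,0,0,0,0,0],
  [0,0,0,0,0,0],
  [0,0,0,0,0,0],
  [-10,0,0,0,0,0],
  [-20,0,0,0,0,0],
  [-30,0,0,0,0,0],
  [-30,0,0,0,0,0],
  [0,0,0,0,0,0],
], gripper=85)

```text
clock: 39.2
position: [0.3796, -0.2714, 0.1215]
tool_rot: [0.049, 1.571, -1.451]
force: [-0.2, -1.6, 0.3]
grip_width: 0.0568
```

```bash
python3 - <<'E'
from h import *
for n in C:
    im=grab_frame(n)
    for b in bushes(n,im): print(n,*b)
shot("scene","s19.png",(240,100,370,210),6)
plan(.432,-.118,.1,.07)
E
```

```text
scene [318.1 178.9] 87 [ 0.4314 -0.1175]
scene [286.5 149. ] 157 [ 0.3771 -0.2992]
top [411.3 268.8] 51 [ 0.3754 -0.2831]
top [350.5 246. ] 162 [ 0.4319 -0.1181]
t 39.35 pos [ 0.3782 -0.2707  0.1181] th 0.071 down 1.0 F [ 0.28  0.21 -0.09] w 0.0572 q [ 0.84  0.5  -0.44  2.1   0.36  0.62  0.22]
turn [ 0.001  -0.0023  0.0034]
shift now-frame [  18.2   64.6 -148.5]  after-turn [  18.1   64.3 -148.6] dist 163
```

View pics/s19.png

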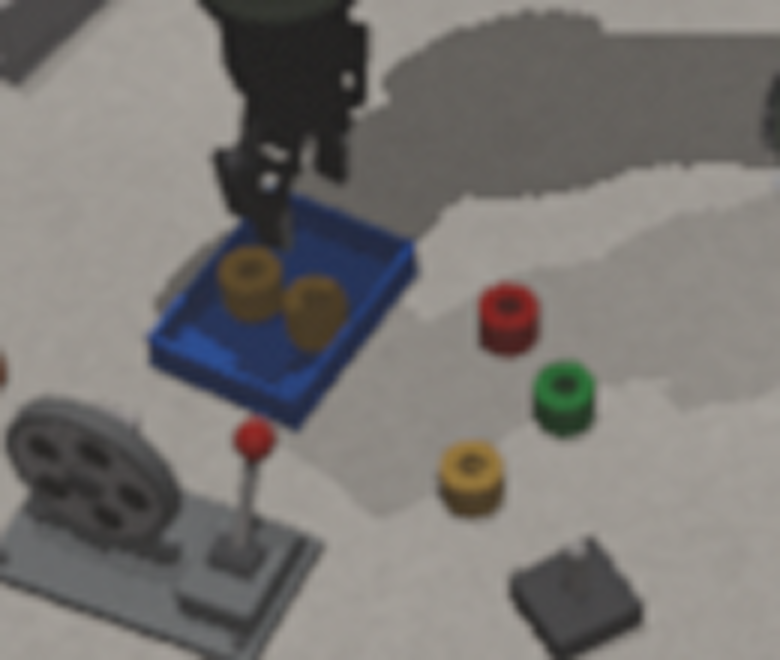

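```bash
python3 - <<'E'
from h import *
plan(.4319,-.118,.1,-.2)
E
```

```text
t 39.35 pos [ 0.3782 -0.2707  0.1181] th 0.071 down 1.0 F [ 0.28  0.21 -0.09] w 0.0572 q [ 0.84  0.5  -0.44  2.1   0.36  0.62  0.22]
turn [ 0.271  -0.0018  0.0037]
shift now-frame [  18.2   64.5 -148.5]  after-turn [  18.1   22.3 -160.3] dist 163
```

Request:
jog_arm([
  [0,0,0,0.14,0,0],
  [0,0,0,0.13,0,0],
  [0,5,-35,0,0,0],
  [0,5,-35,0,0,0],
  [0,5,-35,0,0,0],
  [0,4,-30,0,0,0],
  [0,3,-18,0,0,0],
  [0,0,0,0,0,0],
], gripper=60)

```text
clock: 40.15
position: [0.4295, -0.1191, 0.1124]
tool_rot: [-1.8, 1.555, 2.7]
force: [-0.1, -0.3, 0.6]
grip_width: 0.0652
```

```bash
python3 - <<'E'
from h import *
plan(.4319,-.118,.05,-.2)
E
```

```text
t 40.15 pos [ 0.4295 -0.1191  0.1124] th -0.212 down 0.9999 F [-0.12 -0.25  0.62] w 0.0652 q [ 0.43  0.48 -0.37  2.14  0.3   0.58 -0.37]
turn [-0.0118 -0.0036  0.015 ]
shift now-frame [62.3  3.  -1.3]  after-turn [62.4  2.1 -1.5] dist 62
```

Request:
jog_arm([
  [20,2,0,-0.012,-0.004,0.015],
  [20,0,0,0,0,0],
  [15,0,0,0,0,0],
  [5,0,0,0,0,0],
  [0,0,0,0,0,0],
])

```text
clock: 40.65
position: [0.4289, -0.1202, 0.0481]
tool_rot: [-1.291, 1.566, -3.06]
force: [-0.1, 0.1, 0.4]
grip_width: 0.0651
```

```bash
python3 - <<'E'
from h import *
plan(.4319,-.118,.015,-.2)
shot("scene","s20.png",(270,140,350,210),8)
E
```

```text
t 40.65 pos [ 0.4289 -0.1202  0.0481] th -0.198 down 1.0 F [-0.06  0.15  0.39] w 0.0651 q [ 0.36  0.6  -0.28  2.18  0.4   0.41 -0.45]
turn [0.0018 0.0014 0.0047]
shift now-frame [33.1  2.6 -2.8]  after-turn [33.1  2.5 -2.8] dist 33
```

View pics/s20.png

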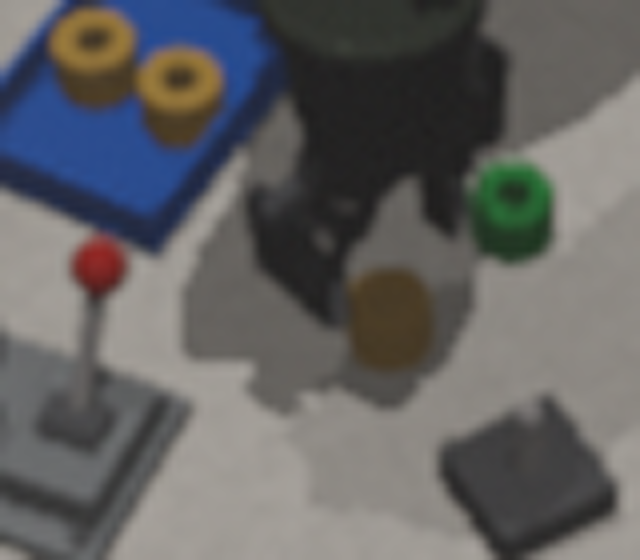

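```bash
python3 - <<'E'
from h import *
print(onz("top",(344.8,277),.015))
E
```

```text
[ 0.3491178  -0.10442688  0.015     ]
```

Request:
jog_arm([
  [0,2.5,-3,0,0.001,0.005],
  [0,0,0,0,0,0],
  [0,0,0,0,0,0],
], gripper=85)

```text
clock: 41.0
position: [0.4329, -0.1182, 0.0498]
tool_rot: [1.425, 1.568, -0.345]
force: [0.9, 0.1, -0.3]
grip_width: 0.0569
```

Request:
jog_arm([
  [10,0,0,0,0,0],
  [10,0,0,0,0,0],
  [8,0,0,0,0,0],
  [4,0,0,0,0,0],
  [0,0,0,0,0,0],
])

```text
clock: 41.5
position: [0.4331, -0.1184, 0.0151]
tool_rot: [1.413, 1.567, -0.357]
force: [0.1, -0.2, 0.1]
grip_width: 0.0567
```

```bash
python3 - <<'E'
from h import *
plan(.4319,-.118,.0145,-.2)
E
```

```text
t 41.5 pos [ 0.4331 -0.1184  0.0151] th -0.199 down 1.0 F [ 0.09 -0.19  0.06] w 0.0567 q [ 0.31  0.67 -0.22  2.19  0.45  0.32 -0.49]
turn [ 0.0008  0.0005 -0.0034]
shift now-frame [ 0.6 -1.3 -0.2]  after-turn [ 0.6 -1.3 -0.2] dist 1
```

Request:
jog_arm([
  [0,-1.3,0,0,0,-0.003],
  [0,0,0,0,0,0],
  [0,0,0,0,0,0],
  [0,0,0,0,0,0],
  [0,0,0,0,0,0],
  [0,0,0,0,0,0],
], gripper=255)

```text
clock: 42.1
position: [0.4315, -0.1181, 0.0157]
tool_rot: [-0.121, 1.57, -1.89]
force: [0.2, -0.4, -1.9]
grip_width: 0.0391
```

```bash
python3 - <<'E'
from h import *
plan(.4714,-.018,.11,-.2)
E
```

```text
t 42.1 pos [ 0.4315 -0.1181  0.0157] th -0.199 down 1.0 F [ 0.18 -0.37 -1.89] w 0.0391 q [ 0.31  0.67 -0.22  2.19  0.45  0.33 -0.49]
turn [0.001  0.0008 0.0001]
shift now-frame [ -94.4   19.3 -105.9]  after-turn [ -94.3   19.2 -106. ] dist 143
```

Request:
jog_arm([
  [-20,0,0,0,0,0],
  [-25,0,0,0,0,0],
  [-30,0,0,0,0,0],
  [-22,0,0,0,0,0],
  [0,0,0,0,0,0],
  [0,5,-30,0,0,0],
  [0,5,-30,0,0,0],
  [0,5,-28,0,0,0],
  [0,3,-17,0,0,0],
  [0,0,0,0,0,0],
])

```text
clock: 43.1
position: [0.4694, -0.016, 0.1123]
tool_rot: [-1.186, 1.566, -2.959]
force: [-0.5, -1.5, -2.4]
grip_width: 0.0387
```

```bash
python3 - <<'E'
from h import *
plan(.4714,-.018,.087,-.2)
E
```

```text
t 43.1 pos [ 0.4694 -0.016   0.1123] th -0.202 down 1.0 F [-0.5  -1.48 -2.38] w 0.0387 q [ 0.2   0.51 -0.37  2.09  0.32  0.6  -0.6 ]
turn [-0.0022  0.0016  0.0041]
shift now-frame [25.3  2.5  1.5]  after-turn [25.3  2.4  1.6] dist 25
```

Request:
jog_arm([
  [10,2,2,-0.002,0.001,0.004],
  [10,0,0,0,0,0],
  [4,0,0,0,0,0],
  [0,0,0,0,0,0],
])

```text
clock: 43.5
position: [0.4691, -0.0206, 0.0839]
tool_rot: [-0.959, 1.567, -2.731]
force: [-0.6, -0.2, -1.5]
grip_width: 0.0384
```

```bash
python3 - <<'E'
from h import *
plan(.4714,-.018,.08,-.2)
shot("scene","s21.png",(290,140,380,220),8)
E
```

```text
t 43.5 pos [ 0.4691 -0.0206  0.0839] th -0.201 down 1.0 F [-0.57 -0.21 -1.5 ] w 0.0384 q [ 0.18  0.56 -0.34  2.11  0.36  0.54 -0.63]
turn [-0.0014  0.0021  0.003 ]
shift now-frame [ 3.9  1.7 -3. ]  after-turn [ 3.9  1.7 -3. ] dist 5
```

View pics/s21.png

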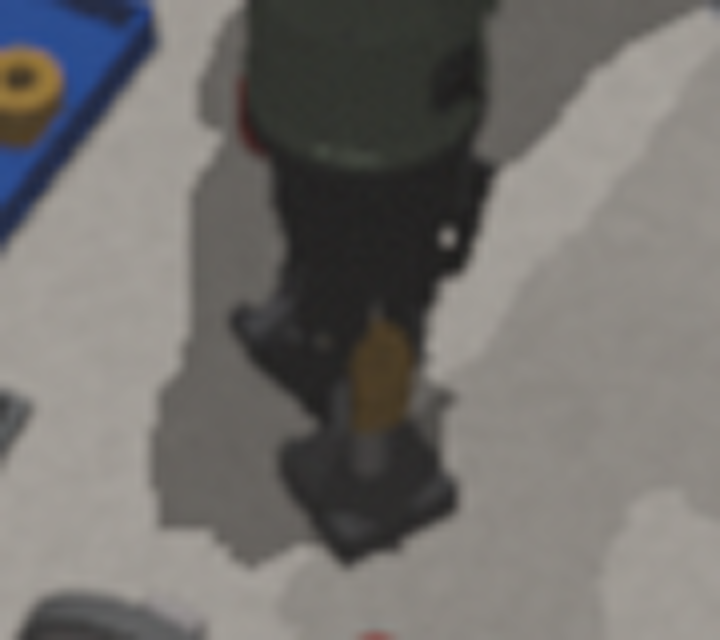

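Request:
jog_arm([
  [0,1.7,-2,0,0.002,0.003],
  [0,0,0,0,0,0],
])

```text
clock: 43.75
position: [0.4714, -0.0193, 0.0843]
tool_rot: [1.622, 1.57, -0.151]
force: [-0.0, 0.1, -3.3]
grip_width: 0.0386
```

Request:
jog_arm([
  [3,0,0,0,0,0],
  [3,0,0,0,0,0],
])

```text
clock: 43.95
position: [0.472, -0.0195, 0.0787]
tool_rot: [1.705, 1.569, -0.068]
force: [0.0, -0.3, -1.1]
grip_width: 0.0389
```

Request:
jog_arm([
  [1.5,0,0,0,0,0],
  [1.5,0,0,0,0,0],
])

```text
clock: 44.15
position: [0.472, -0.0194, 0.0754]
tool_rot: [1.741, 1.569, -0.033]
force: [-0.7, 0.7, -2.2]
grip_width: 0.0385
```

Request:
jog_arm([
  [1.5,0,0,0,0,0],
])

```text
clock: 44.25
position: [0.472, -0.0193, 0.0737]
tool_rot: [1.795, 1.569, 0.022]
force: [-0.4, 0.8, -1.5]
grip_width: 0.039
```

Request:
jog_arm([
  [1,0,0,0,0,0],
])

```text
clock: 44.35
position: [0.472, -0.0192, 0.0726]
tool_rot: [1.805, 1.569, 0.032]
force: [-1.1, 0.0, -1.4]
grip_width: 0.0384
```

Request:
jog_arm([
  [1,0,0,0,0,0],
])

```text
clock: 44.45
position: [0.4719, -0.0192, 0.0715]
tool_rot: [1.795, 1.569, 0.021]
force: [1.0, 0.2, -2.2]
grip_width: 0.0385
```

Request:
jog_arm([
  [1,0,0,0,0,0],
])

```text
clock: 44.55
position: [0.4719, -0.0192, 0.0704]
tool_rot: [1.786, 1.569, 0.013]
force: [-0.3, 1.2, -1.8]
grip_width: 0.0389
```

Request:
jog_arm([
  [1,0,0,0,0,0],
])

```text
clock: 44.65
position: [0.4719, -0.0192, 0.0693]
tool_rot: [1.783, 1.569, 0.01]
force: [0.3, 1.1, -2.2]
grip_width: 0.039
```

Request:
jog_arm([
  [1,0,0,0,0,0],
])

```text
clock: 44.75
position: [0.472, -0.0192, 0.0683]
tool_rot: [1.812, 1.569, 0.039]
force: [-0.8, 1.5, 3.4]
grip_width: 0.0387
```

Request:
jog_arm([
  [1,0,0,0,0,0],
])

```text
clock: 44.85
position: [0.4722, -0.0189, 0.0675]
tool_rot: [1.889, 1.568, 0.116]
force: [-3.3, 3.5, 13.3]
grip_width: 0.039
```

Request:
jog_arm([
  [1,0,0,0,0,0],
])

```text
clock: 44.95
position: [0.4724, -0.0186, 0.0668]
tool_rot: [1.899, 1.568, 0.126]
force: [-6.9, 1.8, 23.4]
grip_width: 0.0389
```

Request:
jog_arm([
  [-1.5,0,0,0,0,0],
  [0,0,0,0,0,0],
])

```text
clock: 45.15
position: [0.4724, -0.0185, 0.0685]
tool_rot: [1.864, 1.567, 0.092]
force: [0.3, -1.0, -2.8]
grip_width: 0.0392
```

Request:
jog_arm([
  [0,0,0,0,0,0],
  [0,0,0,0,0,0],
  [0,0,0,0,0,0],
  [0,0,0,0,0,0],
], gripper=115)

```text
clock: 45.55
position: [0.4726, -0.0188, 0.0684]
tool_rot: [1.8, 1.567, 0.027]
force: [-0.0, 0.5, -0.8]
grip_width: 0.0465
```

```bash
python3 - <<'E'
from h import *
st()
shot("scene","s22.png",(290,140,380,220),8)
E
```

```text
t 45.55 pos [ 0.4726 -0.0188  0.0684] th -0.202 down 1.0 F [-0.03  0.52 -0.75] w 0.0465 q [ 0.16  0.59 -0.32  2.11  0.38  0.49 -0.65]
```

View pics/s22.png

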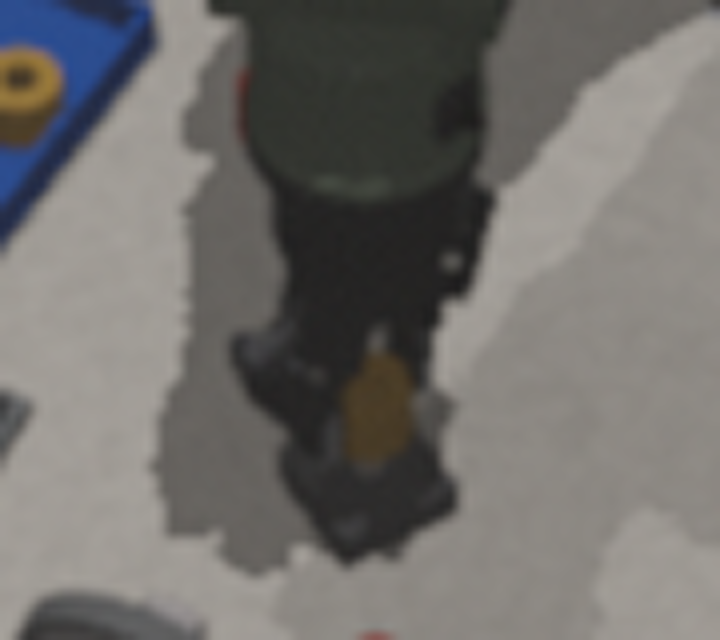

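Request:
jog_arm([
  [0,0,0,0,0,0],
  [0,0,0,0,0,0],
  [0,0,0,0,0,0],
  [0,0,0,0,0,0],
  [0,0,0,0,0,0],
], gripper=255)

```text
clock: 46.1
position: [0.4723, -0.0188, 0.0686]
tool_rot: [1.755, 1.567, -0.017]
force: [-0.6, 0.5, 1.9]
grip_width: 0.0385
```

Request:
jog_arm([
  [-5,0,0,0,0,0],
  [-15,0,0,0,0,0],
  [-20,0,0,0,0,0],
  [-20,0,0,0,0,0],
  [0,0,0,0,0,0],
])

```text
clock: 46.6
position: [0.4713, -0.0186, 0.1307]
tool_rot: [2.073, 1.57, 0.301]
force: [-0.5, -0.1, -3.0]
grip_width: 0.0391
```

```bash
python3 - <<'E'
from h import *
plan(.393,.285,.12,-.1)
shot("scene","s23.png",(290,140,380,220),8)
E
```

```text
t 46.6 pos [ 0.4713 -0.0186  0.1307] th -0.201 down 1.0 F [-0.53 -0.13 -3.05] w 0.0391 q [ 0.22  0.48 -0.39  2.08  0.3   0.64 -0.58]
turn [-0.1015 -0.0004 -0.0008]
shift now-frame [  10.7 -137.5 -281.8]  after-turn [  10.7 -108.3 -294.3] dist 314
```

View pics/s23.png

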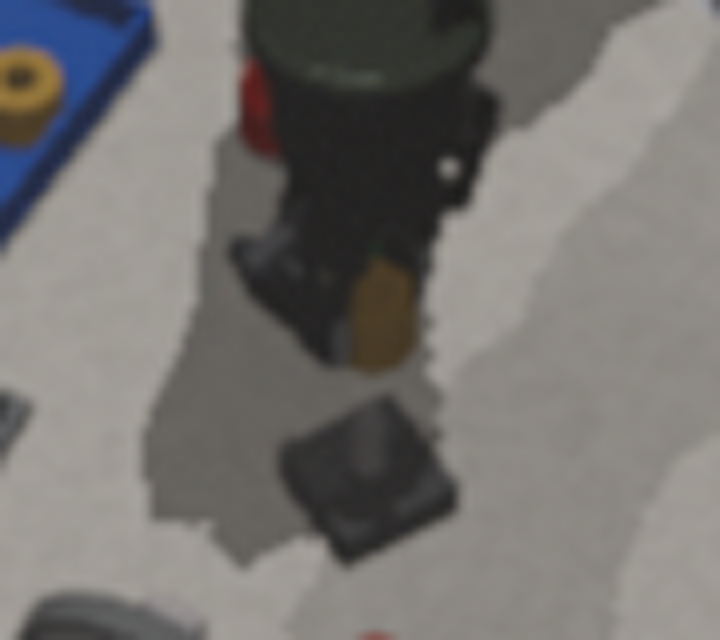

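Request:
jog_arm([
  [0,0,0,-0.1,0,0],
  [0,-13,-36,0,0,0],
  [0,-13,-36,0,0,0],
  [0,-13,-36,0,0,0],
  [0,-13,-36,0,0,0],
  [0,-13,-36,0,0,0],
  [0,-13,-36,0,0,0],
  [0,-13,-36,0,0,0],
  [0,-10,-26,0,0,0],
  [0,-5,-14,0,0,0],
  [0,0,0,0,0,0],
])

```text
clock: 47.75
position: [0.3874, 0.291, 0.1197]
tool_rot: [-1.203, 1.56, -2.875]
force: [-0.2, -0.7, -2.4]
grip_width: 0.0388
```

```bash
python3 - <<'E'
from h import *
plan(.393,.285,.05,-.05)
E
```

```text
t 47.75 pos [0.3874 0.291  0.1197] th -0.101 down 0.9999 F [-0.16 -0.73 -2.35] w 0.0388 q [-0.44  0.52 -0.43  2.04  0.33  0.65 -1.18]
turn [-0.0511  0.0036  0.0102]
shift now-frame [69.6  6.8  5.2]  after-turn [69.7  5.9  5.8] dist 70
```

Request:
jog_arm([
  [0,6,5,-0.05,0.004,0.01],
  [20,0,0,0,0,0],
  [20,0,0,0,0,0],
  [20,0,0,0,0,0],
  [10,0,0,0,0,0],
  [0,0,0,0,0,0],
])

```text
clock: 48.35
position: [0.3925, 0.2804, 0.0436]
tool_rot: [-0.672, 1.566, -2.294]
force: [-0.4, 0.1, -2.4]
grip_width: 0.0385
```

```bash
python3 - <<'E'
from h import *
plan(.393,.285,.024,-.05)
shot("scene","s24.png",(370,180,470,270),7)
E
```

```text
t 48.35 pos [0.3925 0.2804 0.0436] th -0.051 down 1.0 F [-0.37  0.05 -2.42] w 0.0385 q [-0.48  0.65 -0.34  2.09  0.46  0.48 -1.22]
turn [-0.0005  0.004   0.0032]
shift now-frame [19.6  0.3 -4.7]  after-turn [19.6  0.2 -4.7] dist 20
```

View pics/s24.png

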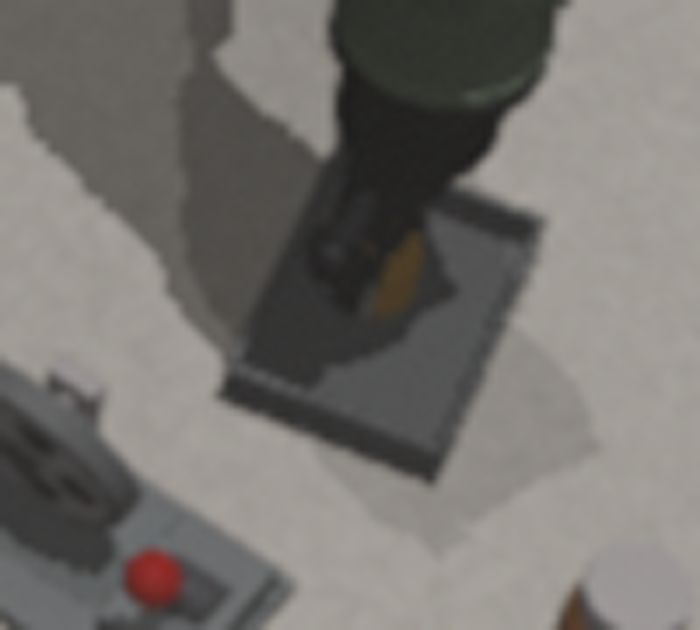

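Request:
jog_arm([
  [7,0,-4,0,0.004,0.003],
  [7,0,0,0,0,0],
  [3,0,0,0,0,0],
  [0,0,0,0,0,0],
])

```text
clock: 48.8
position: [0.394, 0.2852, 0.0276]
tool_rot: [2.314, 1.567, 0.692]
force: [-0.4, -0.6, -2.4]
grip_width: 0.0391
```

Request:
jog_arm([
  [0,0,0,0,0,0],
  [0,0,0,0,0,0],
  [0,0,0,0,0,0],
  [-10,0,0,0,0,0],
  [-20,0,0,0,0,0],
  [-30,0,0,0,0,0],
  [-40,0,0,0,0,0],
  [-40,0,0,0,0,0],
  [-40,0,0,0,0,0],
  [0,0,0,0,0,0],
], gripper=85)

```text
clock: 49.8
position: [0.3922, 0.285, 0.2196]
tool_rot: [2.367, 1.566, 0.748]
force: [0.2, -0.1, -0.3]
grip_width: 0.0572
```

```bash
python3 - <<'E'
from h import *
st()
for n in C:
    im=grab_frame(n)
    for b in bushes(n,im): print(n,*b)
shot("scene","s25.png",(200,110,480,310),2.8)
shot("top","t25.png",(120,130,480,310),2.2)
E
```

```text
t 49.8 pos [0.3922 0.285  0.2196] th -0.049 down 1.0 F [ 0.2  -0.1  -0.34] w 0.0572 q [-0.34  0.36 -0.52  1.97  0.24  0.86 -1.03]
scene [423.8 222. ] 110 [0.3902 0.2873]
scene [286.4 148.4] 155 [ 0.3751 -0.3011]
top [426.4 267.4] 176 [ 0.3801 -0.324 ]
top [407.7 267.6] 169 [ 0.3783 -0.2734]
top [201.3 259.6] 24 [0.3853 0.2798]
top [193.8 254.7] 52 [0.3978 0.3006]
```

View pics/s25.png

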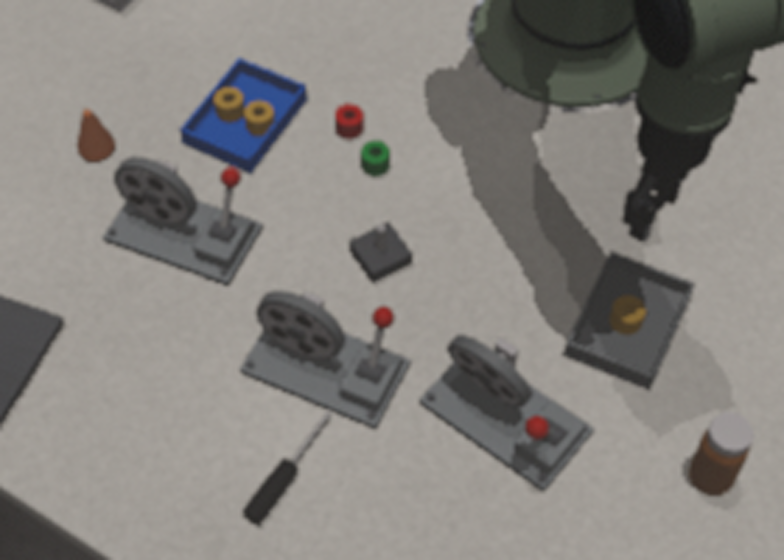

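View pics/t25.png

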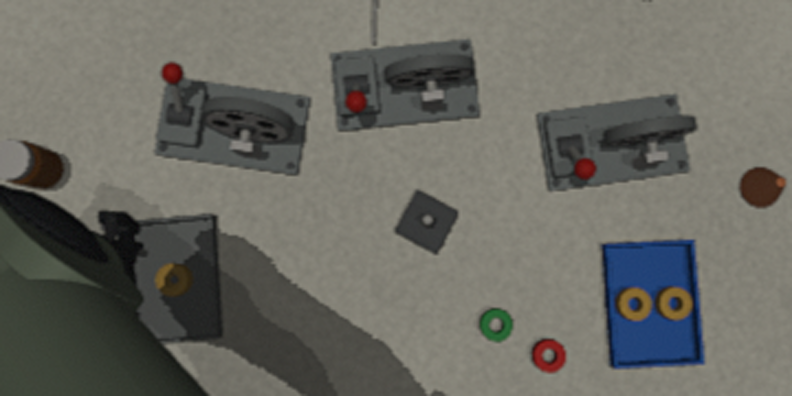

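```bash
python3 - <<'E'
from h import *
print(tri((172/2.2+120,73/2.2+130),(537/2.8+200,427/2.8+110)))
shot("scene","s26.png",(330,200,430,290),7)
shot("scene","s27.png"); shot("top","t27.png")
E
```

```text
[0.62964334 0.28512475 0.09916363]
```

View pics/s26.png

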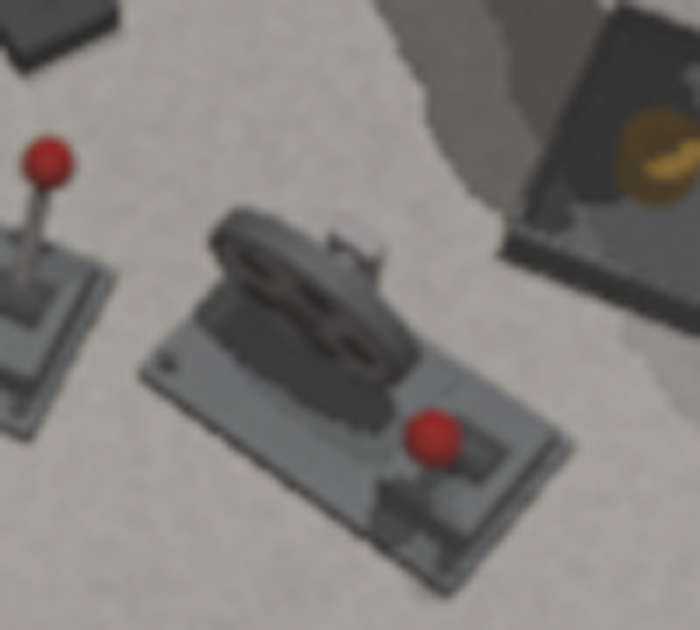

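View pics/t27.png

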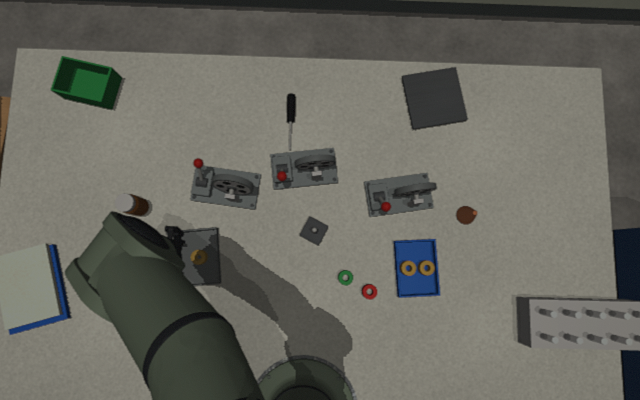

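The views show the left wheel (232,186) leaning and its lever thrown over with the ball at (198,163). Two brass bushings are in the blue tray and one is in the grey tray. No other brass is on the bench, and everything else looks in place.

```bash
python3 - <<'E'
from h import *
print(bot.job_done()); st()
E
```

```text
the job is handed in; nothing more can be done
None
the job is handed in; nothing more can be done
```

The job is handed in, at about 50 s on the robot's clock.

- **Wheels:** The right and middle wheels resisted with 7–10 N within about 1 mm on both sides, so I took them as sound. The left stand's wheel, seen from the robot, swung freely. I rocked it fully from stop to stop more than twice and left it leaning right over to its +x side.
- **Lever:** I threw only that stand's lever, pushing it against its stop. In the last check its ball was at about (0.630, 0.285) m, close to the expected (0.631, 0.285).
- **Bushings:** Three brass bushings were present and I found no fourth. Two slid all the way down the gauge pin and stand in the blue tray. The third stopped with about 12 mm of the pin inside and stayed up when I let go of it, so it is in the grey tray.

- **High force:** One push, while seating the first bushing on the gauge block, peaked at 84 N at the wrist. That is below the 120 N limit.
- **Height reading:** The last reading of the lever ball's height was about 5 mm low (99 mm against 104 mm). I put that down to picking the pixel by eye.
- **Tray view:** In the last top view the arm hid part of the grey tray, but the scene camera showed the bushing inside it.

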